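# Charge, tamp and shut the deburring tub

### The job

Get the vibratory finisher ready to run: put every terracotta stone from the supply tray into the black tub, then take the hand tamper and press the stones down with it until they lie level in a single layer, none resting up on others. Stand the tamper back upright on its rubber mat, then wind the handwheel clockwise until the lid is fully shut against its yellow stops, and leave the other things on the bench alone.

Things in the scene. Friction and masses are not known exactly. Their poses are not given: they have to be found in the camera images.
- tub_floor (a point): centre of the inner floor of the finisher's tub. The finisher is a blue fixed machine; the tub is an open square black rubber-lined bin, inside 110 x 110 and 38 deep (floor 12 above the table, rim 50 above the table), walls and side plates 14 thick altogether. x and y run along the tub's sides, z up; -x is the end with two yellow stop lugs (66 high, at x -65 to -75), +x is where the lid waits, at +y stands the handwheel
- lid (a joint): sliding aluminium lid, 128 x 124 x 5, running in the tub's -x direction just over the rim (underside 2.5 above it). 0 = drawn right back (tub open), 0.130 m = fully shut against the two yellow stop lugs. Driven by the handwheel alone: about 6.9 mm per radian; stones standing above the rim block it. It starts 0 to 10 mm forward of fully back, where the tub is still open
- handwheel (a joint): black handwheel, 100 across, upright axis; turning it clockwise seen from above raises this value (rad) and drives the lid shut; 18.9 rad (three turns) from fully back to fully shut; turns lightly (about 0.04 N m) and stays where left
- wheel_axis (a point): point on the handwheel's upright axis, at the height of the middle of the crank knob; the wheel's top face is 26 below
- crank_grip (a point): middle of the red crank knob: an upright freely spinning cylinder, 16 across and 44 high, on the handwheel 40 from its axis; this point is 18 below its top
- mat: black rubber mat, 130 x 130 x 3, fixed on the table: the tamper's place; origin at the middle of its underside
- tamper_grip (a point): hand tamper: square steel foot 64 x 64 x 10, upright round wooden stem 24 across with a rounded top; 280 to 455 g, 96 high. This point is on the stem 72 above the foot's underside, where to grip it (the stem ends 24 above this point, the foot's top is 62 below); z points up the stem, x and y along the foot's sides
- tamper_foot (a point): the tamper again: centre of the flat underside of its foot, same axes
- tray: grey fixed supply tray, 225 (x) x 165 (y), floor 4 thick, lip 14 high; origin at the middle of its underside
- stone1_mid (a point): round glazed terracotta-coloured ceramic tumbling stone, a bicone-edged puck 32 across and 26 high, 42 g, slippery (friction about 0.35), both ends flat (16 across) with 45-degree chamfers 8 wide; this point is its centre, half-way up. Always present; starts in the tub; stone3 is wedged between stone1 and stone2 and stands about 15 too high
- stone2_mid (a point): round glazed terracotta-coloured ceramic tumbling stone, a bicone-edged puck 32 across and 26 high, 42 g, slippery (friction about 0.35), both ends flat (16 across) with 45-degree chamfers 8 wide; this point is its centre, half-way up. Always present; starts in the tub; stone3 is wedged between stone1 and stone2 and stands about 15 too high
- stone3_mid (a point): round glazed terracotta-coloured ceramic tumbling stone, a bicone-edged puck 32 across and 26 high, 42 g, slippery (friction about 0.35), both ends flat (16 across) with 45-degree chamfers 8 wide; this point is its centre, half-way up. Always present; starts in the tub; stone3 is wedged between stone1 and stone2 and stands about 15 too high
- stone4_mid (a point): round glazed terracotta-coloured ceramic tumbling stone, a bicone-edged puck 32 across and 26 high, 42 g, slippery (friction about 0.35), both ends flat (16 across) with 45-degree chamfers 8 wide; this point is its centre, half-way up. Waits upright in the supply tray, if present (None from the start: absent)
- stone5_mid (a point): round glazed terracotta-coloured ceramic tumbling stone, a bicone-edged puck 32 across and 26 high, 42 g, slippery (friction about 0.35), both ends flat (16 across) with 45-degree chamfers 8 wide; this point is its centre, half-way up. Waits upright in the supply tray, if present (None from the start: absent)
- stone6_mid (a point): round glazed terracotta-coloured ceramic tumbling stone, a bicone-edged puck 32 across and 26 high, 42 g, slippery (friction about 0.35), both ends flat (16 across) with 45-degree chamfers 8 wide; this point is its centre, half-way up. Waits upright in the supply tray, if present (None from the start: absent)
- stone7_mid (a point): round glazed terracotta-coloured ceramic tumbling stone, a bicone-edged puck 32 across and 26 high, 42 g, slippery (friction about 0.35), both ends flat (16 across) with 45-degree chamfers 8 wide; this point is its centre, half-way up. Waits upright in the supply tray, if present (None from the start: absent)
- stone8_mid (a point): round glazed terracotta-coloured ceramic tumbling stone, a bicone-edged puck 32 across and 26 high, 42 g, slippery (friction about 0.35), both ends flat (16 across) with 45-degree chamfers 8 wide; this point is its centre, half-way up. Waits upright in the supply tray, if present (None from the start: absent)
- stone9_mid (a point): round glazed terracotta-coloured ceramic tumbling stone, a bicone-edged puck 32 across and 26 high, 42 g, slippery (friction about 0.35), both ends flat (16 across) with 45-degree chamfers 8 wide; this point is its centre, half-way up. Waits upright in the supply tray, if present (None from the start: absent)
- wrench: steel wrench lying on the table; a bystander, leave it where it is; origin at its underside
- screwdriver: screwdriver lying on the table; a bystander, leave it where it is; origin at its underside
- oil: brown glass bottle, 56 across, 150 high; a bystander, leave it where it is; origin at its underside
- mug: white mug, 76 across, 90 high; a bystander, leave it where it is; origin at its underside
- scale: dark wooden knife scale 120 x 36 x 12; a bystander, leave it where it is; origin at its underside
- tin: green tin 68 across, 60 high; a bystander, leave it where it is; origin at its underside
Not all that is in view belongs to the job. What is shaped like the part that bears stone8_mid but green or purple is not meant.

How it is judged:
On the way, in this order (a step that is already met when the one before it is completed fails the run):
1. all the stones are in the tub and the lid is still open (x of stone1_mid in the frame of tub_floor between -0.05 and 0.05 m and y of stone1_mid in the frame of tub_floor between -0.05 and 0.05 m and z of each of stone1_mid, stone2_mid, stone3_mid, stone4_mid, stone5_mid, stone6_mid, stone7_mid, stone8_mid, stone9_mid in the frame of tub_floor below 0.06 m and x of stone2_mid in the frame of tub_floor between -0.05 and 0.05 m and y of stone2_mid in the frame of tub_floor between -0.05 and 0.05 m and x of stone3_mid in the frame of tub_floor between -0.05 and 0.05 m and y of stone3_mid in the frame of tub_floor between -0.05 and 0.05 m and x of stone4_mid in the frame of tub_floor between -0.05 and 0.05 m and y of stone4_mid in the frame of tub_floor between -0.05 and 0.05 m and x of stone5_mid in the frame of tub_floor between -0.05 and 0.05 m and y of stone5_mid in the frame of tub_floor between -0.05 and 0.05 m and x of stone6_mid in the frame of tub_floor between -0.05 and 0.05 m and y of stone6_mid in the frame of tub_floor between -0.05 and 0.05 m and x of stone7_mid in the frame of tub_floor between -0.05 and 0.05 m and y of stone7_mid in the frame of tub_floor between -0.05 and 0.05 m and x of stone8_mid in the frame of tub_floor between -0.05 and 0.05 m and y of stone8_mid in the frame of tub_floor between -0.05 and 0.05 m and x of stone9_mid in the frame of tub_floor between -0.05 and 0.05 m and y of stone9_mid in the frame of tub_floor between -0.05 and 0.05 m and value of joint lid below 0.03 m), for 0.2 s.
2. the tamper's foot presses on the stones in the tub with more than 5 N (horizontal distance between tamper_foot and tub_floor below 0.05 m and angle between tamper_foot's own z axis and vertical below 0.35 rad and (contact force between tamper and stone1 above 5 N or contact force between tamper and stone2 above 5 N or contact force between tamper and stone3 above 5 N or contact force between tamper and stone4 above 5 N or contact force between tamper and stone5 above 5 N or contact force between tamper and stone6 above 5 N or contact force between tamper and stone7 above 5 N or contact force between tamper and stone8 above 5 N or contact force between tamper and stone9 above 5 N)), for 0.1 s.
3. the stones lie level in one layer and the tamper stands upright on its mat, let go, with the lid still open (all of step 1 and z of each of stone1_mid, stone2_mid, stone3_mid, stone4_mid, stone5_mid, stone6_mid, stone7_mid, stone8_mid, stone9_mid in the frame of tub_floor below 0.02 m and horizontal distance between tamper_foot and mat below 0.045 m and angle between tamper_foot's own z axis and vertical below 0.12 rad and height (world z) of tamper_foot below 0.01 m and contact force between the fingers and tamper below 0.1 N), for 0.2 s.
4. the lid is wound fully shut against its stops (value of joint lid above 0.126 m), for 0.2 s.
At the end, for the whole second after the job is handed in: every stone present lies in the tub with its centre less than 20 mm above the tub floor (one layer, 13 mm when flat), the tamper stands at rest, upright (within 7 degrees), its foot on the mat and within 45 mm of the mat's middle, and the lid is within 4 mm of fully shut (x of stone1_mid in the frame of tub_floor between -0.05 and 0.05 m and y of stone1_mid in the frame of tub_floor between -0.05 and 0.05 m and z of each of stone1_mid, stone2_mid, stone3_mid, stone4_mid, stone5_mid, stone6_mid, stone7_mid, stone8_mid, stone9_mid in the frame of tub_floor below 0.06 m and x of stone2_mid in the frame of tub_floor between -0.05 and 0.05 m and y of stone2_mid in the frame of tub_floor between -0.05 and 0.05 m and x of stone3_mid in the frame of tub_floor between -0.05 and 0.05 m and y of stone3_mid in the frame of tub_floor between -0.05 and 0.05 m and x of stone4_mid in the frame of tub_floor between -0.05 and 0.05 m and y of stone4_mid in the frame of tub_floor between -0.05 and 0.05 m and x of stone5_mid in the frame of tub_floor between -0.05 and 0.05 m and y of stone5_mid in the frame of tub_floor between -0.05 and 0.05 m and x of stone6_mid in the frame of tub_floor between -0.05 and 0.05 m and y of stone6_mid in the frame of tub_floor between -0.05 and 0.05 m and x of stone7_mid in the frame of tub_floor between -0.05 and 0.05 m and y of stone7_mid in the frame of tub_floor between -0.05 and 0.05 m and x of stone8_mid in the frame of tub_floor between -0.05 and 0.05 m and y of stone8_mid in the frame of tub_floor between -0.05 and 0.05 m and x of stone9_mid in the frame of tub_floor between -0.05 and 0.05 m and y of stone9_mid in the frame of tub_floor between -0.05 and 0.05 m and z of each of stone1_mid, stone2_mid, stone3_mid, stone4_mid, stone5_mid, stone6_mid, stone7_mid, stone8_mid, stone9_mid in the frame of tub_floor below 0.02 m and horizontal distance between tamper_foot and mat below 0.045 m and angle between tamper_foot's own z axis and vertical below 0.12 rad and height (world z) of tamper_foot below 0.01 m and value of joint lid above 0.126 m and linear speed of tamper below 0.02 m/s); the robot touches nothing.
It fails at once if a bystander is shoved more than 40 mm (distance of any of wrench, screwdriver, oil, mug, scale, tin from where it was at the start of the episode above 0.04 m).
Of stone4, stone5, stone6, stone7, stone8, stone9 only 4 to 6 are there at a start; the rules pass over those that are not, and their reading is None.
At some moment in a run one of stone4, stone5, stone6, stone7, stone8, stone9 may be knocked a few centimetres aside while the robot is not near it.
Once in a run the grip may slacken for a moment while it holds something.
It also fails if it takes over 210 s, if anything falls off the work surface, if the arm or the gripper's body presses on something with over 40 N, if the wrist force passes 120 N, or if a joint passes its speed limit or range.

### The arm

A 7-joint arm with a two-finger parallel gripper is mounted at the origin on the work surface. World frame = base frame: x ahead of the robot, y to its left, z up, the work surface at z = 0. Lengths are in m, angles in rad, forces in N, time in s.
With the tool pointing down it reaches from about 0.425 to 0.95 m from the base axis. Payload 4.7 kg.
Tool frame: the origin (TCP) lies at the very end of the fingers, on their centre line; the grasp point (between the pads) lies 19 mm behind it; z points along the fingers, y is the line along which they close (so a half turn about z gives the same grasp; the last joint's range is limited). The gripper opens to 85 mm and grips with 20 to 120 N. Pads are 22 mm wide; open, the fingers measure 114 mm over their backs; the gripper's body (76 mm by 85 mm) begins 54 mm behind the grasp point. The pads swing forward as they close: fully open they stand 13 mm farther back than shut.
Start: joints at [-1.274, 0.469, -0.049, 1.532, 0.024, 1.141, -0.082], TCP at [0.216, 0.64, 0.231] pointing down, gripper open.
Joint ranges: [-2.59, 2.59], [-0.33, 1.99], [-1.39, 1.29], [0.1, 2.45], [-1.04, 4.18], [0.21, 1.99], [-2.66, 2.66]. Speed limits (rad/s): [2.57, 2.57, 3.14, 3.14, 3.14, 3.14, 3.14].

### API

Orientations are given as a unit quaternion [w, x, y, z].
In Python, from rig import sensors, read_camera, robot, nets gives the robot as it stands. The module is installed in compiled form; this text tells all that it offers.
- The arm moves only by the tool drive_tool, never from a script. Its argument "plan" is a list that holds one entry, the list of rows, each a list of 6 numbers: the shift along the world's x, y, z each as a share of 0.1 m, from -1 to 1, then the turn, a rotation vector about the world's x, y, z each as a share of pi rad, from -1 to 1. In form: [[[x, y, z, rx, ry, rz], ...]]. A call has 1 to 10 rows; each row is the pose to reach, as a shift and turn from the pose commanded when the call began, turning the shorter way round; what a row does not reach only later rows make up. A row lasts 1/8 s, in which the tool goes at most 62.5 mm and 10.7 degrees, less where a joint would pass 70% of its speed; a pose out of reach is approached as far as the arm can. A call with a number of a shift or a turn outside -1 to 1 is refused whole. A call with a gripper value outside its range is refused whole. "hand" is the opening in per cent of the stroke, from 0 (shut) to 100 (fully open), set as the call begins (left out, the last holds). The fingers move at their own pace and stop on an object; the grip force is fixed at half the most. Time passes only in rows, so rows that repeat a pose let the fingers close. It gives the time, the measured TCP pose, the force, the opening and the grip force at its end, in the units of the state.
- sensors.observe(): the state, without advancing time (a new reading comes with each control period).
- read_camera(name): name is "scene" or "top" or "wrist"; returns a dict with "color" (480x640x3 uint8, red, green, blue), "z_map" (480x640 float32, m along the optical axis (not along the pixel's ray), 0 where there is no reading), "camera_matrix" (3x3 intrinsics, pixels), "R" (3x3) and "t" (3): a world point X has camera coordinates R X + t. Camera axes: x right, y down, z forward; pixel columns grow to the right and rows downward; lengths in m; the calibration is good to about 2 mm. A picture is of the moment at which its call begins.
- robot.close_job(): hands the job in; it is judged then, once.
Trained networks look in the newest picture that a camera, given by its name, has taken for a name from the list of things; names that differ only in an ending like _2 or _b are one class to them, and where a whole thing is asked for, a point or a joint stands for the part that bears it (a point fixed in the world has none). Each returns a list of dicts, best first, with "conf" (0 to 1); they miss things now and then, are a little off and sometimes report something else, mostly with a low value. They report only what shows in the picture. A call takes as long as a camera call. They do not tell look-alikes from the thing itself.
- nets.search_frame(camera, thing): "box" ([centre column, centre row, width, height] in pixels, round what is visible of it).
- nets.trace(camera, thing): "region" (480x640 bool, what is visible of it) and "box" ([centre column, centre row, width, height] in pixels, round what is visible of it).
The state is a dict: "time": time; "qpos": joint angles; "qvel": joint speeds; "effort": joint torques, N m; "tcp_pos": TCP position; "tool_rot": TCP orientation; "force": force on the tool from outside, world axes, zero at the start; "wrist_torque": the same for the moment, N m; "opening": finger opening in m; "grip_force": force on a finger pad.
Only numpy, scipy, OpenCV 4.12 (cv2) and the standard library are available. Lean on these libraries where they do the work, as an engineer would, in place of code of your own. Each camera call takes 0.05 s, during which the arm holds its last target. There are 200 camera calls.

## Working session

There is one attempt and no reset: what is moved stays moved. The work goes in short steps, Python scripts to look and compute and a tool call to move; the robot and the scene stay as the last step left them, time stands still between calls to the robot, and variables do not carry over. Pictures are saved under pics/ and viewed, at most 14 in all, crops included, and the job is handed in when it is done.

Besides the shell and the picture viewer there is one more tool, called after "Request:" by a JSON object that holds its "method" and its "body", one argument or row to a line. drive_tool: Moves the arm, as the interface text tells. Its arguments: {"type":"object","properties":{"plan":{"type":"array","items":{"type":"array","items":{"type":"array","items":{"type":"number","minimum":-1,"maximum":1}}}},"hand":{"type":"number"}},"required":["plan"]}

```bash
mkdir -p pics
cat > h.py <<'E'
import numpy as np,cv2
from rig import sensors,read_camera,robot,nets
def world(c,u,v,z=None):
    z=c['z_map'][int(round(v)),int(round(u))] if z is None else z
    K=c['camera_matrix'];p=np.array([(u-K[0,2])/K[0,0]*z,(v-K[1,2])/K[1,1]*z,z])
    return c['R'].T@(p-c['t'])
def cloud(c):
    K=c['camera_matrix'];v,u=np.mgrid[:480,:640];z=c['z_map']
    p=np.stack([(u-K[0,2])/K[0,0]*z,(v-K[1,2])/K[1,1]*z,z],-1)
    return (p-c['t'])@c['R']
def save(c,n): cv2.imwrite('pics/'+n,c['color'][...,::-1])
E
python3 - <<'E'
from h import *
s=sensors.observe();print({k:np.round(v,3) for k,v in s.items()})
for n in('scene','top'):
    c=read_camera(n);save(c,n+'0.png');print(n,-c['R'].T@c['t'],c['R'].round(2).tolist())
E
```

```text
{'time': np.float64(0.0), 'qpos': array([-1.274,  0.469, -0.049,  1.534,  0.024,  1.141, -0.082]), 'qvel': array([ 0.001,  0.001,  0.   , -0.001, -0.   ,  0.   , -0.001]), 'effort': array([ 0.0000e+00, -5.1032e+01, -4.7000e-02, -2.3772e+01,  1.1000e-02,
        7.0000e-03,  0.0000e+00]), 'tcp_pos': array([0.216, 0.639, 0.23 ]), 'tool_rot': array([-0.   ,  0.162,  0.987, -0.001]), 'force': array([ 0.394,  0.043, -0.728]), 'wrist_torque': array([0.049, 0.024, 0.031]), 'grip_force': np.float64(0.0), 'opening': np.float64(0.085)}
scene [ 0.98379914 -0.65090776  1.1508327 ] [[0.84, 0.54, -0.02], [0.42, -0.67, -0.61], [-0.34, 0.5, -0.79]]
top [0.40518467 0.01593553 1.17492815] [[-0.0, -1.0, -0.02], [-0.99, 0.01, -0.13], [0.13, 0.02, -0.99]]
```

View pics/scene0.png

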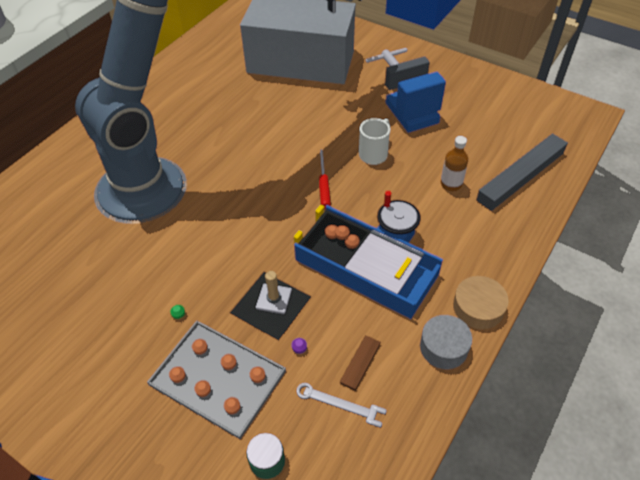

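View pics/top0.png

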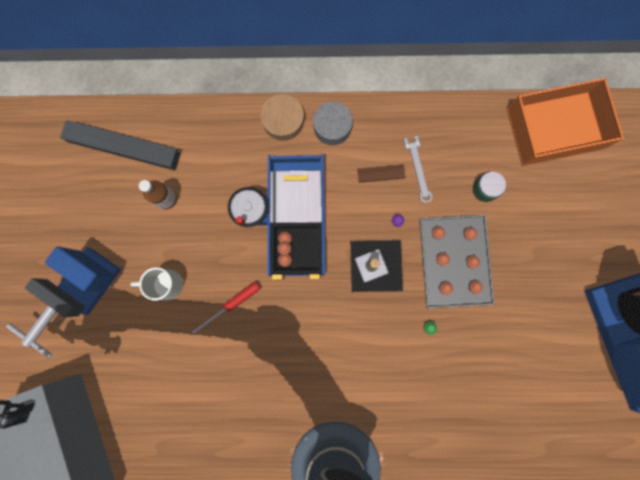

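The scene shows six terracotta stones in the tray, at top-view pixels (438,233), (470,233), (442,259), (473,262), (446,288) and (475,287). The look-alikes are green at (430,327) and purple at (398,220), both outside the tray, so the terracotta ones in the tray are the ones meant. In the top view the tub is at (297,248), the wheel at (248,207) with its knob at (240,219), the tamper at (373,262), and the lid is back.

```bash
cat >> h.py <<'E'
def stones(c,zmin=0.0,zmax=0.09):
    hsv=cv2.cvtColor(c['color'],cv2.COLOR_RGB2HSV);P=cloud(c)
    m=(hsv[...,0]<14)&(hsv[...,1]>110)&(hsv[...,2]>90)&(P[...,2]>zmin)&(P[...,2]<zmax)&(c['z_map']>0)
    return m,P
def blobs(m,P,amin=30):
    n,l,st,ce=cv2.connectedComponentsWithStats(m.astype(np.uint8))
    out=[]
    for i in range(1,n):
        if st[i,4]<amin: continue
        q=P[l==i];zt=np.percentile(q[:,2],95);t=q[q[:,2]>zt-0.004]
        out.append((ce[i].round(1),st[i,4],t[:,:2].mean(0).round(4),zt.round(4)))
    return out
E
python3 - <<'E'
from h import *
c=read_camera('top');m,P=stones(c,0.012)
cv2.imwrite('pics/x.png',m*255)
for b in blobs(m,P,20):print(b)
for t in['tray','mat','tamper_grip','tub_floor','handwheel','crank_grip','lid','tin']:
    r=nets.trace('top',t)
    if r:
        r=r[0];q=P[r['region']&(c['z_map']>0)];print(t,round(r['conf'],2),np.round(r['box'],1),np.percentile(q,[2,50,98],axis=0).round(3).tolist())
# tub: blue pixels
hsv=cv2.cvtColor(c['color'],cv2.COLOR_RGB2HSV)
def rect(mask,name):
    q=P[mask][:,:2].astype(np.float32);print(name,cv2.minAreaRect(q*1000))
reg=np.zeros((480,640),bool);reg[140:290,255:345]=1
bl=reg&(abs(hsv[...,0].astype(int)-110)<12)&(hsv[...,1]>150)&(P[...,2]>0.03)
rect(bl,'tub blue');q=P[bl];print(np.percentile(q,[1,50,99],axis=0).round(3))
d=reg&(hsv[...,2]<60)&(P[...,2]<0.02);d[:, :268]=0;q=P[d];print(np.percentile(q,[1,50,99],axis=0).round(3))
y=reg&(abs(hsv[...,0].astype(int)-25)<6)&(hsv[...,1]>180)
for b in blobs(y,P,5):print('y',b)
E
```

```text
(array([566.8, 119. ]), np.int32(3525), array([ 0.8353, -0.5815]), np.float64(0.0813))
(array([380.6, 172.7]), np.int32(363), array([ 0.7196, -0.1223]), np.float64(0.0168))
(array([438.1, 232.5]), np.int32(104), array([ 0.5617, -0.2618]), np.float64(0.0322))
(array([470.1, 233.5]), np.int32(106), array([ 0.5595, -0.3405]), np.float64(0.0329))
(array([284.1, 248.6]), np.int32(397), array([0.5242, 0.1218]), np.float64(0.0537))
(array([442.7, 259. ]), np.int32(105), array([ 0.4955, -0.2705]), np.float64(0.0324))
(array([472.5, 261.7]), np.int32(108), array([ 0.4889, -0.3441]), np.float64(0.033))
(array([241.3, 296.1]), np.int32(401), array([0.4096, 0.2271]), np.float64(0.0286))
(array([475.5, 286.9]), np.int32(112), array([ 0.4281, -0.3482]), np.float64(0.0324))
(array([445.6, 288.1]), np.int32(109), array([ 0.426 , -0.2746]), np.float64(0.0328))
tray 0.78 [455.9 258.2  80.5  92.9] [[0.385, -0.388, -0.0], [0.49, -0.308, 0.005], [0.601, -0.225, 0.018]]
mat 0.76 [376.  266.8  54.8  52.6] [[0.419, -0.17, -0.002], [0.481, -0.119, 0.003], [0.545, -0.044, 0.009]]
tamper_grip 0.8 [371.8 266.6 
[... 286 characters left out ...]
65, 0.251, 0.119]]
crank_grip 0.64 [380.9 172.9  43.9  19.5] [[0.701, -0.18, 0.007], [0.719, -0.129, 0.012], [0.739, -0.07, 0.017]]
lid 0.67 [294.6 194.9  50.8  49.9] [[0.591, 0.034, 0.053], [0.651, 0.094, 0.058], [0.712, 0.155, 0.066]]
tin 0.89 [490.6 187.3  33.   29.5] [[0.644, -0.414, 0.014], [0.671, -0.381, 0.059], [0.701, -0.356, 0.064]]
tub blue ((577.3536376953125, 96.33151245117188), (350.4489440917969, 146.99713134765625), 2.274887800216675)
[[0.45  0.019 0.036]
 [0.749 0.115 0.049]
 [0.751 0.17  0.897]]
[[0.472 0.039 0.008]
 [0.522 0.079 0.013]
 [0.578 0.147 0.018]][ WARN:0@0.523] global loadsave.cpp:1063 imwrite_ Unsupported depth image for selected encoder is fallbacked to CV_8U.
```

Request:
{"method": "drive_tool", "body": {
  "plan": [
    [[1,-1,0.5,0,0,0],[1,-1,0.5,0,0,0],[1,-1,0.5,0,0,0]]
  ]
}}

```text
time: 0.92
tcp_pos: [0.3202, 0.5368, 0.2832]
tool_rot: [0.001, 0.165, 0.986, 0.001]
force: [-1.3, 0.6, -0.4]
opening: 0.0854
grip_force: 0.0
```

Request:
{"method": "drive_tool", "body": {
  "plan": [
    [[1,-1,0,0,0,0.05],[1,-1,0,0,0,0.104],[1,-1,0,0,0,0.104]]
  ]
}}

```text
time: 1.3
tcp_pos: [0.4203, 0.435, 0.2817]
tool_rot: [0.001, 0.004, 1.0, -0.001]
force: [-0.0, 0.8, -0.4]
opening: 0.0853
grip_force: 0.0
```

Request:
{"method": "drive_tool", "body": {
  "plan": [
    [[0.5,-1,0,0,0,0],[0.5,-1,0,0,0,0]]
  ]
}}

```text
time: 1.55
tcp_pos: [0.4665, 0.3383, 0.2814]
tool_rot: [0.0, -0.0, 1.0, 0.0]
force: [0.3, -0.0, 0.2]
opening: 0.0852
grip_force: 0.0
```

Request:
{"method": "drive_tool", "body": {
  "plan": [
    [[0.0,-1,0,0,0,0],[0.0,-1,0,0,0,0]]
  ]
}}

```text
time: 1.8
tcp_pos: [0.466, 0.237, 0.2814]
tool_rot: [-0.0, 0.001, 1.0, -0.0]
force: [0.1, 0.5, 0.7]
opening: 0.0856
grip_force: 0.0
```

Request:
{"method": "drive_tool", "body": {
  "plan": [
    [[0.1,-1,0,0,0,0],[0.1,-1,0,0,0,0],[0.1,-1,0,0,0,0],[0.1,-1,0,0,0,0]]
  ]
}}

```text
time: 2.3
tcp_pos: [0.4758, 0.1412, 0.2815]
tool_rot: [0.0, -0.001, 1.0, 0.001]
force: [-0.0, 0.5, 0.3]
opening: 0.0856
grip_force: 0.0
```

Run:
```python
from h import *
c=read_camera('wrist');save(c,'w1.png');s=sensors.observe();print(s['tcp_pos'].round(4),s['tool_rot'].round(4),s['qpos'].round(2));print(-c['R'].T@c['t'])
```

```text
[0.4757 0.1415 0.2814] [-0.0e+00 -1.8e-03  1.0e+00  4.0e-04] [-0.49  0.13  0.13  1.89 -0.02  1.13  1.22]
[0.40463225 0.14069058 0.42350793]
```

View pics/w1.png

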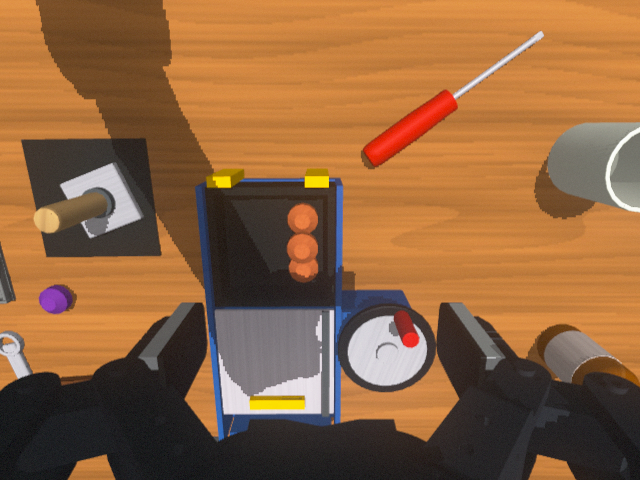

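The wrist view shows the tub open, with three stones along its +y wall at pixels (302,218), (302,249, the raised one) and (303,270). The wheel is at (387,347), its knob at (407,330), and the tamper at (100,200) on its mat.

Run:
```python
from h import *
c=read_camera('wrist');P=cloud(c);hsv=cv2.cvtColor(c['color'],cv2.COLOR_RGB2HSV)
H,S,V=[hsv[...,i].astype(int) for i in range(3)];ok=c['z_map']>0
m,_=stones(c,0.012);m[:,:200]=0;m[:, 340:]=0
q=P[m];print('stone pts',len(q),np.percentile(q,[2,50,98],axis=0).round(4).tolist())
for lo,hi in((.0345,.0395),(.047,.06)):
    for b in blobs(m&(P[...,2]>lo)&(P[...,2]<hi),P,15):print(lo,b)
z=np.zeros_like(m)
def box(a,r):
    k=z.copy();k[r[0]:r[1],r[2]:r[3]]=1;return a&k
# tub rim blue
b=box((abs(H-112)<12)&(S>120)&(P[...,2]>.044)&(P[...,2]<.056)&ok,(175,440,190,350))
q=P[b];print('blue rim',np.percentile(q,[1,50,99],axis=0).round(4).tolist(),cv2.minAreaRect((q[:,:2]*1000).astype(np.float32)))
for x in np.arange(.48,.74,.04):
    s=q[abs(q[:,0]-x)<.005]
    if len(s):print(x.round(2),s[:,1].min().round(4),s[:,1].max().round(4))
f=box((V<80)&(P[...,2]<.016)&(P[...,2]>.008)&ok,(185,305,205,340));q=P[f];print('floor',np.percentile(q,[1,50,99],axis=0).round(4).tolist(),cv2.minAreaRect((q[:,:2]*1000).astype(np.float32)))
y=box((abs(H-27)<6)&(S>170)&ok,(165,190,200,335))
for o in blobs(y,P,20):print('lug',o)
w=box((P[...,2]>.068)&(P[...,2]<.086)&ok,(295,400,335,440));q=P[w]
print('wheel',cv2.minEnclosingCircle((q[:,:2]*1000).astype(np.float32)),np.median(q[:,2]))
k=box(((H<8)|(H>172))&(S>150)&ok,(300,355,385,430));q=P[k];print('knob',q[:,2].max(),[ (lo,q[(q[:,2]>lo)][:, :2].mean(0).round(4)) for lo in(.08,.1,.115)])
q=q[q[:,2]>.115];print(cv2.minEnclosingCircle((q[:,:2]*1000).astype(np.float32)))
t=box((P[...,2]>.09)&ok,(180,250,20,130));q=P[t];print('stem top',q[:,2].max(),cv2.minEnclosingCircle((q[:,:2]*1000).astype(np.float32)))
t=box((P[...,2]>.010)&(P[...,2]<.018)&(S<60)&ok,(150,250,40,160));q=P[t];print('foot',cv2.minAreaRect((q[:,:2]*1000).astype(np.float32)))
t=box((P[...,2]>.001)&(P[...,2]<.006)&(V<70)&ok,(130,265,15,170));q=P[t];print('mat',cv2.minAreaRect((q[:,:2]*1000).astype(np.float32)))
```

```text
stone pts 2050 [[0.4848, 0.1076, 0.0238], [0.5194, 0.1226, 0.0371], [0.5637, 0.1366, 0.0531]]
0.0345 (array([302.1, 220.9]), np.int32(348), array([0.4992, 0.1224]), np.float64(0.0389))
0.0345 (array([302.7, 270.1]), np.int32(271), array([0.5524, 0.1225]), np.float64(0.0384))
0.047 (array([301.5, 248.9]), np.int32(506), array([0.5248, 0.1223]), np.float64(0.0533))
blue rim [[0.4621, 0.0239, 0.0443], [0.6049, 0.1558, 0.0519], [0.7546, 0.1713, 0.056]] ((608.0327758789062, 97.3985824584961), (294.7891540527344, 148.14146423339844), 0.2610018849372864)
0.48 0.0242 0.1558
0.52 0.0272 0.0272
0.56 0.0233 0.0286
0.6 0.0254 0.1714
0.64 0.0245 0.0296
0.68 0.1587 0.1621
0.72 0.0256 0.1594
floor [[0.477, 0.0377, 0.0099], [0.5247, 0.0793, 0.0118], [0.58, 0.147, 0.015]] ((528.5093994140625, 92.19454956054688), (104.77301025390625, 110.18372344970703), 0.39102864265441895)
lug (array([224.2, 178.2]), np.int32(571), array([0.4548, 0.0474]), np.float64(0.066))
lug (array([316.2, 178.3]), np.int32(443), array([0.4545, 0.1373]), np.float64(0.0664))
wheel ((623.9190063476562, 208.25503540039062), 50.37776565551758) 0.07606294259730555
knob 0.12100160016025033 [(0.08, array([0.5819, 0.2183])), (0.1, array([0.5829, 0.2185])), (0.115, array([0.5845, 0.2192]))]
((585.3377685546875, 219.5747833251953), 7.990052223205566)
stem top 0.10023384885783615 ((484.0890197753906, -93.22882843017578), 12.09708309173584)
foot ((483.88250732421875, -93.69829559326172), (63.96831512451172, 65.20384216308594), 21.10478973388672)
mat ((484.2776794433594, -106.29219055175781), (128.88490295410156, 130.6828155517578), 0.7689067125320435)
```

Request:
{"method": "drive_tool", "body": {
  "plan": [
    [[0.49,-0.18,-1,0,0,0],[0.49,-0.18,-1,0,0,0],[0.49,-0.18,-1,0,0,0]]
  ],
  "hand": 0
}}

```text
time: 2.78
tcp_pos: [0.5235, 0.1216, 0.1778]
tool_rot: [-0.004, -0.001, 1.0, -0.001]
force: [0.3, -0.3, 0.5]
opening: 0.0324
grip_force: 0.0
```

Request:
{"method": "drive_tool", "body": {
  "plan": [
    [[0,0,-1,0,0,0],[0,0,-1,0,0,0],[0,0,-1.0,0,0,0],[0,0,-1.0,0,0,0]]
  ]
}}

```text
time: 3.28
tcp_pos: [0.5265, 0.1229, 0.0837]
tool_rot: [0.002, -0.001, 1.0, 0.001]
force: [-0.1, -0.3, 0.1]
opening: 0.0002
grip_force: 0.0
```

Request:
{"method": "drive_tool", "body": {
  "plan": [
    [[0,0,-0.25,0,0,0],[0,0,-0.3,0,0,0],[0,0,-0.34,0,0,0],[0,0,-0.38,0,0,0],[0,0,-0.41,0,0,0],[0,0,-0.43,0,0,0]]
  ]
}}

```text
time: 4.03
tcp_pos: [0.5247, 0.1215, 0.0381]
tool_rot: [-0.0, -0.0, 1.0, -0.0]
force: [0.1, -0.3, 3.6]
opening: 0.0001
grip_force: 2.3
```

Request:
{"method": "drive_tool", "body": {
  "plan": [
    [[0,0,0.5,0,0,0],[0,0,1,0,0,0],[0,0,1,0,0,0]]
  ]
}}

```text
time: 4.4
tcp_pos: [0.5278, 0.1222, 0.1421]
tool_rot: [0.004, -0.0, 1.0, 0.001]
force: [-0.4, 0.4, 0.3]
opening: 0.0
grip_force: 0.0
```

Request:
{"method": "drive_tool", "body": {
  "plan": [
    [[-0.45,0,1,0,0,0],[-0.45,0,1,0,0,0],[-0.45,0,1,0,0,0],[-0.45,0,1,0,0,0]]
  ],
  "hand": 100
}}

```text
time: 4.9
tcp_pos: [0.4794, 0.1213, 0.2372]
tool_rot: [-0.001, -0.0, 1.0, -0.0]
force: [-1.1, -1.5, -0.1]
opening: 0.0723
grip_force: 0.0
```

```bash
cat >> h.py <<'E'
T0=np.array([.5247,.0925])
def tub(name='wrist'):
    c=read_camera(name);m,P=stones(c,0.012)
    m&=(abs(P[...,0]-T0[0])<.056)&(abs(P[...,1]-T0[1])<.056)
    # flat upward tops: split by height
    q=P[m]; print('top z max',np.percentile(q[:,2],99.5).round(4))
    for lo,hi in((.034,.042),(.042,.075)):
        mm=cv2.erode((m&(P[...,2]>lo)&(P[...,2]<hi)).astype(np.uint8),np.ones((3,3)))>0
        for b in blobs(mm,P,12):print(lo,b[0],b[1],'rel mm',((b[2]-T0)*1000).round(1),b[3])
    return c
E
python3 - <<'E'
from h import *
tub();print(sensors.observe()['tcp_pos'].round(4))
E
```

```text
top z max 0.0387
0.034 [321.9 223.6] 335 rel mm [-30.6  29.5] 0.0384
0.034 [320.9 257.9] 293 rel mm [ 2.  28.5] 0.0382
0.034 [322.7 290.3] 272 rel mm [34.4 30.2] 0.0383
[0.4793 0.1212 0.2367]
```

Request:
{"method": "drive_tool", "body": {
  "plan": [
    [[0,-1,0,0,0,0],[0,-1,0,0,0,0]]
  ]
}}

```text
time: 5.2
tcp_pos: [0.4793, 0.0188, 0.2365]
tool_rot: [-0.002, 0.0, 1.0, -0.001]
force: [0.2, 0.6, 1.4]
opening: 0.0852
grip_force: 0.0
```

Request:
{"method": "drive_tool", "body": {
  "plan": [
    [[0,-1,0,0,0,0],[0,-1,0,0,0,0]]
  ]
}}

```text
time: 5.45
tcp_pos: [0.479, -0.0817, 0.2366]
tool_rot: [-0.002, 0.001, 1.0, -0.001]
force: [0.9, 1.0, 0.0]
opening: 0.0854
grip_force: 0.0
```

Request:
{"method": "drive_tool", "body": {
  "plan": [
    [[0,-1,0,0,0,0],[0,-1,0,0,0,0]]
  ]
}}

```text
time: 5.7
tcp_pos: [0.4789, -0.1817, 0.2367]
tool_rot: [-0.002, 0.001, 1.0, -0.0]
force: [0.8, -1.3, 0.1]
opening: 0.0855
grip_force: 0.0
```

Request:
{"method": "drive_tool", "body": {
  "plan": [
    [[0,-1,0.5,0,0,0],[0,-1,0.5,0,0,0],[0,-1,0.5,0,0,0],[0,-1,0.5,0,0,0]]
  ]
}}

```text
time: 6.2
tcp_pos: [0.4797, -0.2775, 0.2863]
tool_rot: [-0.002, -0.001, 1.0, 0.001]
force: [0.5, 0.9, -0.4]
opening: 0.0851
grip_force: 0.0
```

```bash
cat >> h.py <<'E'
def tray(name='wrist'):
    c=read_camera(name);m,P=stones(c,0.012);m&=(P[...,2]>.026)&(P[...,2]<.036)&(P[...,1]<-.2)&(P[...,1]>-.4)&(P[...,0]<.61)
    for b in blobs(m,P,30):print(b)
    print(sensors.observe()['tcp_pos'].round(4));return c
E
python3 - <<'E'
from h import *
c=tray();save(c,'w2.png');print(sensors.observe()['qpos'].round(2))
cv2.imwrite('pics/w2c.png',cv2.resize(c['color'][...,::-1],(480,360)))
E
```

```text
(array([322.2, 143. ]), np.int32(402), array([ 0.4257, -0.2762]), np.float64(0.0303))
(array([249.4, 145.4]), np.int32(396), array([ 0.4281, -0.3489]), np.float64(0.0305))
(array([255.9, 206.5]), np.int32(362), array([ 0.4901, -0.345 ]), np.float64(0.0304))
(array([326.5, 213.5]), np.int32(342), array([ 0.4975, -0.2716]), np.float64(0.0304))
(array([261.8, 269.9]), np.int32(304), array([ 0.5603, -0.3417]), np.float64(0.0303))
(array([334.1, 272.5]), np.int32(304), array([ 0.5633, -0.2628]), np.float64(0.0305))
[ 0.4798 -0.2768  0.2864]
[ 0.08  0.23  0.45  1.77 -0.11  1.16  2.13]
```

View pics/w2c.png

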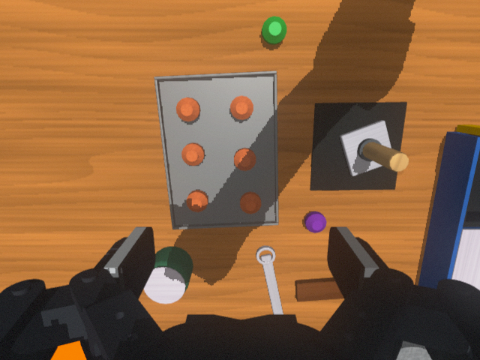

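The crop shows all six terracotta stones inside the grey tray. The green one (274,30) and the purple one (316,222) are outside it, so I leave them. First pick is the stone at (0.4975, -0.2716).

Request:
{"method": "drive_tool", "body": {
  "plan": [
    [[0.18,0.05,-1,0,0,0],[0.18,0.05,-1,0,0,0]]
  ],
  "hand": 70
}}

```text
time: 6.5
tcp_pos: [0.4976, -0.2704, 0.1851]
tool_rot: [-0.002, -0.002, 1.0, 0.001]
force: [0.4, 0.3, -0.4]
opening: 0.0599
grip_force: 0.0
```

Request:
{"method": "drive_tool", "body": {
  "plan": [
    [[0,0,-1,0,0,0],[0,0,-1,0,0,0],[0,0,-1.0,0,0,0]]
  ]
}}

```text
time: 6.88
tcp_pos: [0.4958, -0.2704, 0.0848]
tool_rot: [-0.004, -0.002, 1.0, 0.002]
force: [-0.4, -1.0, 1.4]
opening: 0.0598
grip_force: 0.0
```

Request:
{"method": "drive_tool", "body": {
  "plan": [
    [[0,0,-0.5,0,0,0],[0,0,-0.76,0,0,0],[0,0,-0.76,0,0,0],[0,0,-0.76,0,0,0]]
  ]
}}

```text
time: 7.38
tcp_pos: [0.4996, -0.2739, 0.0143]
tool_rot: [0.002, -0.001, 1.0, -0.001]
force: [0.7, 0.3, -0.1]
opening: 0.0602
grip_force: 0.0
```

Request:
{"method": "drive_tool", "body": {
  "plan": [
    [[0,0,0,0,0,0],[0,0,0,0,0,0],[0,0,0,0,0,0],[0,0,0,0,0,0]]
  ],
  "hand": 0
}}

```text
time: 7.88
tcp_pos: [0.4991, -0.2738, 0.0142]
tool_rot: [0.001, -0.0, 1.0, -0.0]
force: [-1.3, 0.8, 7.7]
opening: 0.0285
grip_force: 58.6
```

Request:
{"method": "drive_tool", "body": {
  "plan": [
    [[0,0,0,0,0,0],[0,0.02,-0.05,0,0,0],[0,0.02,-0.1,0,0,0],[0,0.02,-0.1,0,0,0]]
  ],
  "hand": 70
}}

```text
time: 8.38
tcp_pos: [0.4975, -0.2711, 0.0016]
tool_rot: [-0.001, -0.001, 1.0, 0.0]
force: [0.9, 0.6, 0.5]
opening: 0.0601
grip_force: 0.0
```

Request:
{"method": "drive_tool", "body": {
  "plan": [
    [[0,0,0,0,0,0],[0,0,0,0,0,0],[0,0,0,0,0,0],[0,0,0,0,0,0]]
  ],
  "hand": 0
}}

```text
time: 8.88
tcp_pos: [0.499, -0.2722, 0.0038]
tool_rot: [0.001, -0.0, 1.0, -0.0]
force: [-0.6, 0.1, 9.4]
opening: 0.0298
grip_force: 60.3
```

Request:
{"method": "drive_tool", "body": {
  "plan": [
    [[0,0,0.3,0,0,0],[0,0,1,0,0,0],[0,0,1,0,0,0]]
  ]
}}

```text
time: 9.25
tcp_pos: [0.5006, -0.2733, 0.1066]
tool_rot: [0.004, -0.0, 1.0, -0.002]
force: [-0.0, -0.0, -0.7]
opening: 0.0294
grip_force: 59.4
```

Run:
```python
from h import *
c=read_camera('wrist');save(c,'w3.png');s=sensors.observe();print(s['tcp_pos'],s['opening'],s['grip_force'])
P=cloud(c);m,_=stones(c,.03,.25)
q=P[m];print(len(q),np.percentile(q,[2,50,98],axis=0).round(4))
```

```text
[ 0.49971146 -0.27250909  0.10545315] 0.029808653459561418 59.346452937461436
6679 [[ 0.4284 -0.3467  0.0302]
 [ 0.4937 -0.2737  0.1282]
 [ 0.5124 -0.259   0.1483]]
```

View pics/w3.png

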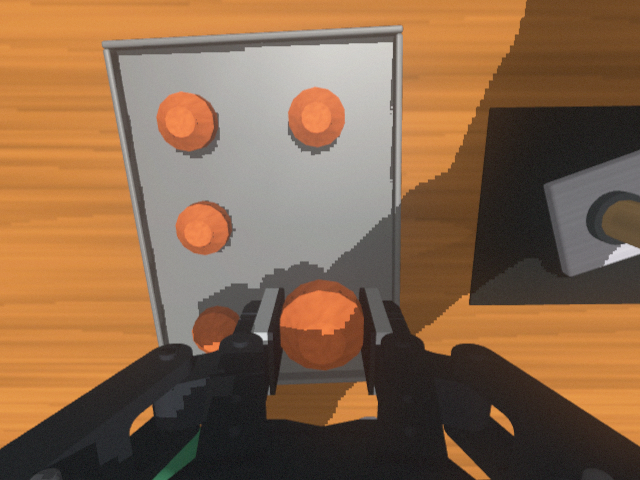

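Run:
```python
from h import *
c=read_camera('wrist');P=cloud(c);m,_=stones(c,.06,.25);m=cv2.erode(m.astype(np.uint8),np.ones((3,3)))>0
q=P[m];q=q[abs(q[:,0]-.5)<.03]
print(len(q),np.percentile(q,[0.5,5,50,95,99.5],axis=0).round(4))
for z in np.arange(.105,.15,.004):
    s=q[abs(q[:,2]-z)<.002]
    if len(s)>10:print(z.round(3),len(s),s[:,0].min().round(4),s[:,0].max().round(4),s[:,1].min().round(4),s[:,1].max().round(4))
```

```text
5542 [[ 0.4832 -0.2863  0.1149]
 [ 0.4842 -0.2841  0.1188]
 [ 0.4936 -0.2726  0.1278]
 [ 0.5068 -0.2608  0.1315]
 [ 0.5118 -0.2586  0.1322]]
0.113 32 0.4834 0.4888 -0.2837 -0.2624
0.117 257 0.4829 0.4914 -0.2853 -0.2589
0.121 386 0.4828 0.5086 -0.2868 -0.2587
0.125 1718 0.4831 0.5133 -0.2867 -0.2581
0.129 2346 0.4862 0.5112 -0.2847 -0.2595
0.133 803 0.4894 0.5072 -0.2806 -0.2639
```

The stone is held upright between the pads, with its underside level with the TCP. I'll carry it to the tub, turning the gripper 90° on the way so that it closes along x.

Request:
{"method": "drive_tool", "body": {
  "plan": [
    [[0,0,0.5,0,0,-0.055],[0,0,1,0,0,-0.11],[0,0,1,0,0,-0.17]]
  ]
}}

```text
time: 9.72
tcp_pos: [0.4994, -0.2725, 0.2045]
tool_rot: [0.002, 0.266, 0.964, -0.0]
force: [-0.0, -0.1, -1.0]
opening: 0.0294
grip_force: 59.5
```

Request:
{"method": "drive_tool", "body": {
  "plan": [
    [[0,0.5,0,0,0,-0.055],[0,1,0,0,0,-0.11]]
  ]
}}

```text
time: 9.98
tcp_pos: [0.4969, -0.1702, 0.2005]
tool_rot: [-0.001, 0.428, 0.904, -0.001]
force: [1.0, 0.3, -0.6]
opening: 0.0298
grip_force: 59.5
```

Request:
{"method": "drive_tool", "body": {
  "plan": [
    [[0,0.5,0,0,0,-0.055],[0,1,0,0,0,-0.11]]
  ]
}}

```text
time: 10.22
tcp_pos: [0.4968, -0.0696, 0.2006]
tool_rot: [-0.001, 0.576, 0.817, -0.001]
force: [0.3, 0.9, 0.1]
opening: 0.0295
grip_force: 59.5
```

Request:
{"method": "drive_tool", "body": {
  "plan": [
    [[0.1,0.5,0,0,0,-0.055],[0.2,1,0,0,0,-0.11],[0.27,1,0,0,0,-0.11]]
  ]
}}

```text
time: 10.6
tcp_pos: [0.5243, 0.034, 0.2001]
tool_rot: [-0.001, 0.703, 0.711, -0.001]
force: [-0.7, -1.1, -1.4]
opening: 0.0293
grip_force: 59.5
```

Request:
{"method": "drive_tool", "body": {
  "plan": [
    [[0,0.58,-0.5,0,0,0],[0,0.58,-1,0,0,0],[0,0.58,-1,0,0,0],[0,0.58,-1,0,0,0]]
  ]
}}

```text
time: 11.1
tcp_pos: [0.5259, 0.0844, 0.1033]
tool_rot: [0.001, 0.707, 0.707, 0.0]
force: [0.3, 0.4, -0.5]
opening: 0.0296
grip_force: 59.6
```

```bash
cat >> h.py <<'E'
def st():
    s=sensors.observe();q=s['tool_rot'];R=2*np.array([q[1]*q[2]-q[0]*q[3],.5-q[1]**2-q[3]**2])
    print('t %.2f'%s['time'],'tcp',s['tcp_pos'].round(4),'rel',((s['tcp_pos'][:2]-T0)*1000).round(1),'closing dir deg',np.degrees(np.arctan2(R[1],R[0])).round(2),'open %.4f'%s['opening'],'F',s['force'].round(1),'q',s['qpos'].round(2))
E
python3 -c "
from h import *
st()"
```

```text
t 11.10 tcp [0.5259 0.0844 0.1033] rel [ 1.2 -8.1] closing dir deg -0.03 open 0.0296 F [ 0.3  0.4 -0.5] q [-0.71  0.44  0.61  2.02 -0.36  0.78  0.11]
```

Request:
{"method": "drive_tool", "body": {
  "plan": [
    [[0,0,-0.5,0,0,0],[0,0,-0.8,0,0,0],[0,0,-0.86,0,0,0],[0,0,-0.86,0,0,0]]
  ]
}}

```text
time: 11.6
tcp_pos: [0.5267, 0.0858, 0.0182]
tool_rot: [0.001, 0.707, 0.707, 0.001]
force: [0.1, -0.2, -0.7]
opening: 0.0292
grip_force: 59.6
```

Request:
{"method": "drive_tool", "body": {
  "plan": [
    [[0,0.08,0,0,0,0],[0,0.14,0,0,0,0],[0,0.05,0,0,0,0],[0.18,0.05,0,0,0,0],[0.18,0.14,0,0,0,0],[0.18,0.05,0,0,0,0],[-0.2,0.05,0,0,0,0],[-0.2,0.14,0,0,0,0],[-0.2,0.14,0,0,0,0]]
  ]
}}

```text
time: 12.72
tcp_pos: [0.5056, 0.1009, 0.0165]
tool_rot: [0.0, 0.706, 0.708, 0.0]
force: [0.5, -1.0, -0.4]
opening: 0.0292
grip_force: 64.6
```

```bash
python3 -c "
from h import *
st()"
```

```text
t 12.72 tcp [0.5056 0.1009 0.0165] rel [-19.1   8.4] closing dir deg 0.17 open 0.0292 F [ 0.5 -1.  -0.4] q [-0.67  0.56  0.5   2.11 -0.48  0.59  0.18]
```

Request:
{"method": "drive_tool", "body": {
  "plan": [
    [[-0.0,-0.2,0,0,0,0],[-0.03,-0.45,0,0,0,0],[-0.03,-0.45,-0.03,0,0,0],[-0.03,-0.45,-0.03,0,0,0]]
  ]
}}

```text
time: 13.22
tcp_pos: [0.5023, 0.0564, 0.013]
tool_rot: [-0.0, 0.706, 0.708, 0.0]
force: [-0.4, 0.2, -0.4]
opening: 0.0291
grip_force: 64.6
```

```bash
python3 -c "
from h import *
st()"
```

```text
t 13.22 tcp [0.5023 0.0564 0.013 ] rel [-22.4 -36.1] closing dir deg 0.17 open 0.0291 F [-0.4  0.2 -0.4] q [-0.58  0.55  0.49  2.13 -0.48  0.57  0.27]
```

Request:
{"method": "drive_tool", "body": {
  "plan": [
    [[0,0,0,0,0,0],[0,0,0,0,0,0],[0,0,0,0,0,0]]
  ],
  "hand": 43
}}

```text
time: 13.6
tcp_pos: [0.5031, 0.0564, 0.0136]
tool_rot: [0.001, 0.706, 0.708, 0.001]
force: [4.1, 2.4, -1.6]
opening: 0.0369
grip_force: 1.8
```

Request:
{"method": "drive_tool", "body": {
  "plan": [
    [[0,0,0.3,0,0,0],[0,0,1,0,0,0],[0,0,1,0,0,0]]
  ]
}}

```text
time: 13.98
tcp_pos: [0.5036, 0.0554, 0.1166]
tool_rot: [0.001, 0.706, 0.708, 0.002]
force: [-0.3, -0.6, -0.5]
opening: 0.0367
grip_force: 0.0
```

Request:
{"method": "drive_tool", "body": {
  "plan": [
    [[0,-0.5,1,0,0,0],[0,-1,1,0,0,0]]
  ]
}}

```text
time: 14.22
tcp_pos: [0.5018, -0.0246, 0.203]
tool_rot: [-0.0, 0.704, 0.71, 0.0]
force: [0.5, -0.0, 0.7]
opening: 0.0366
grip_force: 0.0
```

Run:
```python
from h import *
st();save(tub(),'w4.png')
```

```text
t 14.22 tcp [ 0.5018 -0.0246  0.203 ] rel [ -22.9 -117.1] closing dir deg 0.43 open 0.0366 F [ 0.5 -0.   0.7] q [-0.65  0.26  0.74  2.   -0.21  0.96  0.2 ]
top z max 0.039
0.034 [315.    5.7] 304 rel mm [-28.8  33.5] 0.0387
0.034 [360.4   5.5] 277 rel mm [ 2.9 33.9] 0.0385
0.034 [407.8   6.8] 359 rel mm [36.1 33.4] 0.0385
0.034 [322.9 109.9] 546 rel mm [-22.7 -35.8] 0.0384
```

Request:
{"method": "drive_tool", "body": {
  "plan": [
    [[0.3,-0.5,0,0,0,0],[0.4,-1,0,0,0,0]]
  ],
  "hand": 55
}}

```text
time: 14.52
tcp_pos: [0.5423, -0.1259, 0.201]
tool_rot: [-0.001, 0.706, 0.709, -0.0]
force: [-0.3, -0.3, -0.6]
opening: 0.047
grip_force: 0.0
```

Request:
{"method": "drive_tool", "body": {
  "plan": [
    [[0.1,-0.6,0,0,0,0],[0.22,-1,-0.5,0,0,0]]
  ]
}}

```text
time: 14.78
tcp_pos: [0.5649, -0.2281, 0.1555]
tool_rot: [0.003, 0.707, 0.707, 0.001]
force: [1.0, 1.0, -0.1]
opening: 0.047
grip_force: 0.0
```

Request:
{"method": "drive_tool", "body": {
  "plan": [
    [[0,-0.19,-0.5,0,0,0],[0,-0.19,-1,0,0,0],[0,-0.19,-1,0,0,0],[0,-0.19,-1,0,0,0]]
  ]
}}

```text
time: 15.28
tcp_pos: [0.5639, -0.2433, 0.0549]
tool_rot: [0.0, 0.706, 0.708, 0.0]
force: [0.1, 0.0, 1.5]
opening: 0.0469
grip_force: 0.0
```

Run:
```python
from h import *
st();tray('top')
```

```text
t 15.28 tcp [ 0.5639 -0.2433  0.0549] rel [  39.2 -335.8] closing dir deg 0.12 open 0.0469 F [0.1 0.  1.5] q [-0.1   0.64  0.62  1.86 -0.51  0.8   0.79]
(array([473.2, 261.5]), np.int32(77), array([ 0.4897, -0.3435]), np.float64(0.0332))
(array([476.4, 287. ]), np.int32(77), array([ 0.427 , -0.3467]), np.float64(0.0334))
[ 0.5646 -0.2435  0.0557]
```

Request:
{"method": "drive_tool", "body": {
  "plan": [
    [[0,-0.195,0,0,0,0],[0,-0.195,-0.2,0,0,0],[0,-0.195,-0.46,0,0,0],[0,-0.195,-0.46,0,0,0],[0,-0.195,-0.46,0,0,0]]
  ]
}}

```text
time: 15.95
tcp_pos: [0.5636, -0.263, 0.0081]
tool_rot: [0.0, 0.706, 0.708, 0.0]
force: [-0.3, -0.5, 0.1]
opening: 0.0474
grip_force: 0.0
```

Request:
{"method": "drive_tool", "body": {
  "plan": [
    [[0,0,0,0,0,0],[0,0,0,0,0,0],[0,0,0,0,0,0],[0,0,0,0,0,0]]
  ],
  "hand": 0
}}

```text
time: 16.45
tcp_pos: [0.5642, -0.2631, 0.0091]
tool_rot: [0.001, 0.706, 0.708, 0.0]
force: [-1.4, -0.2, 5.5]
opening: 0.029
grip_force: 59.4
```

Request:
{"method": "drive_tool", "body": {
  "plan": [
    [[0,0,0.4,0,0,0],[0,0,1,0,0,0],[0,0,1,0,0,0]]
  ]
}}

```text
time: 16.82
tcp_pos: [0.5663, -0.2646, 0.1127]
tool_rot: [0.004, 0.706, 0.708, 0.002]
force: [0.5, 0.0, -0.7]
opening: 0.0291
grip_force: 59.6
```

```bash
cat >> h.py <<'E'
def held():
    c=read_camera('wrist');P=cloud(c);s=sensors.observe();t=s['tcp_pos'];m,_=stones(c,t[2]-.02,t[2]+.06)
    q=P[m];q=q[np.hypot(*(q[:,:2]-t[:2]).T)<.025];st()
    if len(q)>50:
        z=np.percentile(q[:,2],98);tt=q[q[:,2]>z-.004];print('held',len(q),'top-tcp',(z-t[2]).round(4),'top ctr off',(tt[:,:2].mean(0)-t[:2]).round(4),'ext',np.percentile(q-t,[1,99],axis=0).round(4).tolist())
    else: print('NOT held')
E
python3 - <<'E'
from h import *
held()
E
```

```text
t 16.88 tcp [ 0.5647 -0.2631  0.11  ] rel [  40.  -355.6] closing dir deg 0.13 open 0.0291 F [ 0.2  1.  -0.9] q [-0.1   0.59  0.67  1.81 -0.45  0.9   0.77]
held 5661 top-tcp 0.0236 top ctr off [0.0013 0.0001] ext [[-0.0127, -0.0148, 0.0065], [0.0152, 0.0142, 0.0238]]
```

Request:
{"method": "drive_tool", "body": {
  "plan": [
    [[0,0.5,0.5,0,0,0],[0,1,0.5,0,0,0],[0,1,0.5,0,0,0]]
  ]
}}

```text
time: 17.25
tcp_pos: [0.5639, -0.1559, 0.1563]
tool_rot: [-0.002, 0.703, 0.711, 0.001]
force: [-0.3, 0.1, -0.5]
opening: 0.0298
grip_force: 59.6
```

Request:
{"method": "drive_tool", "body": {
  "plan": [
    [[0,0.5,0,0,0,0],[0,1,0,0,0,0],[0,1,0,0,0,0]]
  ]
}}

```text
time: 17.62
tcp_pos: [0.5628, -0.0577, 0.1558]
tool_rot: [-0.002, 0.704, 0.711, -0.001]
force: [0.5, -0.3, -0.7]
opening: 0.029
grip_force: 59.6
```

Request:
{"method": "drive_tool", "body": {
  "plan": [
    [[-0.1,0.5,0,0,0,0],[-0.18,1,0,0,0,0],[-0.18,1,0,0,0,0]]
  ]
}}

```text
time: 18.0
tcp_pos: [0.5443, 0.041, 0.1563]
tool_rot: [-0.001, 0.704, 0.71, -0.001]
force: [0.8, -0.6, -1.2]
opening: 0.029
grip_force: 59.6
```

Request:
{"method": "drive_tool", "body": {
  "plan": [
    [[0,0.18,-0.2,0,0,0],[0,0.18,-0.7,0,0,0],[0,0.18,-0.9,0,0,0],[0,0.18,-0.9,0,0,0]]
  ]
}}

```text
time: 18.5
tcp_pos: [0.5437, 0.0539, 0.0651]
tool_rot: [-0.001, 0.707, 0.707, -0.003]
force: [0.7, 0.2, 0.3]
opening: 0.0291
grip_force: 59.6
```

Run:
```python
from h import *
st()
```

```text
t 18.50 tcp [0.5437 0.0539 0.0651] rel [ 19.  -38.6] closing dir deg -0.03 open 0.0291 F [0.7 0.2 0.3] q [-0.65  0.54  0.63  2.01 -0.47  0.74  0.26]
```

Request:
{"method": "drive_tool", "body": {
  "plan": [
    [[0.055,0.02,0,0,0,0],[0.055,0.02,-0.2,0,0,0],[0.055,0.02,-0.4,0,0,0],[0.055,0.02,-0.495,0,0,0],[0.055,0.02,-0.495,0,0,0]]
  ]
}}

```text
time: 19.12
tcp_pos: [0.5507, 0.0571, 0.0177]
tool_rot: [-0.0, 0.707, 0.708, -0.0]
force: [-0.4, -0.4, -0.4]
opening: 0.0293
grip_force: 59.6
```

Request:
{"method": "drive_tool", "body": {
  "plan": [
    [[0,0,0,0,0,0],[0,0,0,0,0,0],[0,0,0,0,0,0]]
  ],
  "hand": 40
}}

```text
time: 19.5
tcp_pos: [0.5497, 0.0572, 0.0179]
tool_rot: [-0.001, 0.706, 0.708, -0.001]
force: [-4.4, -0.7, -1.7]
opening: 0.0344
grip_force: 1.8
```

Request:
{"method": "drive_tool", "body": {
  "plan": [
    [[0,0,0.3,0,0,0],[0,0,1,0,0,0],[0,0,1,0,0,0]]
  ]
}}

```text
time: 19.88
tcp_pos: [0.5554, 0.0574, 0.1231]
tool_rot: [0.003, 0.706, 0.708, 0.005]
force: [0.4, 0.1, -0.3]
opening: 0.0342
grip_force: 0.0
```

Request:
{"method": "drive_tool", "body": {
  "plan": [
    [[0,-0.5,0.8,0,0,0],[0,-1,0.8,0,0,0],[0,-1,0.8,0,0,0]]
  ]
}}

```text
time: 20.25
tcp_pos: [0.5523, -0.0477, 0.2009]
tool_rot: [0.003, 0.709, 0.705, 0.002]
force: [-0.6, 0.1, -0.4]
opening: 0.034
grip_force: 0.0
```

Run:
```python
from h import *
st();tub()
```

```text
t 20.25 tcp [ 0.5523 -0.0477  0.2009] rel [  27.6 -140.2] closing dir deg -0.29 open 0.0340 F [-0.6  0.1 -0.4] q [-0.6   0.37  0.78  1.9  -0.31  0.99  0.31]
top z max 0.0389
0.034 [316.3  75.2] 568 rel mm [ 25.3 -35.3] 0.0387
0.034 [250.6  76.4] 593 rel mm [-22.5 -35.8] 0.0384
```

Request:
{"method": "drive_tool", "body": {
  "plan": [
    [[0,-0.5,0,0,0,0],[0.08,-1,0,0,0,0],[0.08,-1,0,0,0,0]]
  ],
  "hand": 55
}}

```text
time: 20.68
tcp_pos: [0.5589, -0.1462, 0.1979]
tool_rot: [0.001, 0.708, 0.706, -0.001]
force: [0.5, 1.4, -1.0]
opening: 0.0469
grip_force: 0.0
```

Request:
{"method": "drive_tool", "body": {
  "plan": [
    [[0,-0.5,0,0,0,0],[0,-1,0,0,0,0],[0,-1,0,0,0,0]]
  ]
}}

```text
time: 21.05
tcp_pos: [0.5583, -0.2455, 0.1978]
tool_rot: [0.0, 0.708, 0.706, -0.001]
force: [0.5, 0.1, 0.1]
opening: 0.0474
grip_force: 0.0
```

Run:
```python
from h import *
tray();st()
```

```text
(array([165.5, 249.8]), np.int32(503), array([ 0.4276, -0.2755]), np.float64(0.0301))
(array([326.4, 319.6]), np.int32(437), array([ 0.5623, -0.3405]), np.float64(0.0302))
(array([177.4, 327.3]), np.int32(421), array([ 0.4299, -0.3478]), np.float64(0.03))
[ 0.559  -0.2425  0.1974]
t 21.10 tcp [ 0.559  -0.2425  0.1974] rel [  34.3 -335. ] closing dir deg 0.03 open 0.0468 F [ 0.6  1.1 -0.7] q [-0.22  0.48  0.77  1.77 -0.38  1.05  0.69]
```

Request:
{"method": "drive_tool", "body": {
  "plan": [
    [[0,-0.5,-0.5,0,0,0],[0,-0.94,-1,0,0,0],[0,-0.94,-1,0,0,0],[0,-0.94,-1,0,0,0]]
  ]
}}

```text
time: 21.6
tcp_pos: [0.5597, -0.3345, 0.0975]
tool_rot: [-0.001, 0.706, 0.708, 0.0]
force: [0.6, -0.5, 0.8]
opening: 0.0465
grip_force: 0.0
```

Run:
```python
from h import *
st()
```

```text
t 21.60 tcp [ 0.5597 -0.3345  0.0975] rel [  35. -427.] closing dir deg 0.22 open 0.0465 F [ 0.6 -0.5  0.8] q [ 0.01  0.65  0.68  1.74 -0.5   0.93  0.9 ]
```

Request:
{"method": "drive_tool", "body": {
  "plan": [
    [[0.015,-0.065,-0.4,0,0,0],[0.015,-0.065,-0.7,0,0,0],[0.015,-0.065,-0.88,0,0,0],[0.015,-0.065,-0.88,0,0,0]]
  ]
}}

```text
time: 22.1
tcp_pos: [0.5613, -0.3413, 0.0103]
tool_rot: [-0.001, 0.706, 0.709, 0.0]
force: [-0.6, -0.5, 0.6]
opening: 0.0469
grip_force: 0.0
```

Request:
{"method": "drive_tool", "body": {
  "plan": [
    [[0,0,0,0,0,0],[0,0,0,0,0,0],[0,0,0,0,0,0],[0,0,0,0,0,0]]
  ],
  "hand": 0
}}

```text
time: 22.6
tcp_pos: [0.5618, -0.3436, 0.0123]
tool_rot: [0.001, 0.706, 0.708, 0.001]
force: [-0.6, 1.5, 6.0]
opening: 0.0292
grip_force: 59.7
```

Request:
{"method": "drive_tool", "body": {
  "plan": [
    [[0,0,0.4,0,0,0],[0,0,1,0,0,0],[0,0,1,0,0,0]]
  ]
}}

```text
time: 22.98
tcp_pos: [0.563, -0.346, 0.1161]
tool_rot: [0.005, 0.707, 0.708, 0.001]
force: [0.1, -0.5, 0.4]
opening: 0.0293
grip_force: 59.5
```

Run:
```python
from h import *
held()
```

```text
t 23.02 tcp [ 0.5617 -0.3444  0.1133] rel [  37.  -436.9] closing dir deg 0.1 open 0.0290 F [ 0.1  1.1 -0.1] q [ 0.02  0.64  0.7   1.72 -0.49  0.95  0.91]
held 5453 top-tcp 0.0206 top ctr off [0.001  0.0005] ext [[-0.013, -0.0145, 0.0035], [0.0149, 0.0148, 0.0209]]
```

Request:
{"method": "drive_tool", "body": {
  "plan": [
    [[0,0.5,0.5,0,0,0],[0,1,0.5,0,0,0],[0,1,0.5,0,0,0]]
  ]
}}

```text
time: 23.4
tcp_pos: [0.5616, -0.2366, 0.1592]
tool_rot: [-0.002, 0.703, 0.711, 0.001]
force: [0.3, 0.5, -0.8]
opening: 0.0287
grip_force: 59.5
```

Request:
{"method": "drive_tool", "body": {
  "plan": [
    [[0,0.5,0,0,0,0],[0,1,0,0,0,0],[0,1,0,0,0,0]]
  ]
}}

```text
time: 23.78
tcp_pos: [0.5603, -0.1383, 0.1586]
tool_rot: [-0.002, 0.704, 0.71, -0.0]
force: [0.7, -0.7, 0.1]
opening: 0.0287
grip_force: 59.5
```

Request:
{"method": "drive_tool", "body": {
  "plan": [
    [[0,0.5,0,0,0,0],[0,1,0,0,0,0],[0,1,0,0,0,0]]
  ]
}}

```text
time: 24.15
tcp_pos: [0.5603, -0.0395, 0.159]
tool_rot: [-0.001, 0.704, 0.71, -0.0]
force: [-0.2, -0.9, 0.3]
opening: 0.0287
grip_force: 59.5
```

Request:
{"method": "drive_tool", "body": {
  "plan": [
    [[-0.2,0.5,0,0,0,0],[-0.35,0.9,0,0,0,0],[-0.35,0.9,0,0,0,0]]
  ]
}}

```text
time: 24.52
tcp_pos: [0.5244, 0.0484, 0.1595]
tool_rot: [-0.001, 0.705, 0.709, -0.001]
force: [-0.2, -0.0, -0.1]
opening: 0.0288
grip_force: 59.5
```

Run:
```python
from h import *
held()
```

```text
t 24.57 tcp [0.5252 0.0462 0.1599] rel [  0.5 -46.3] closing dir deg 0.15 open 0.0286 F [ 0.6 -0.8  0.4] q [-0.78  0.38  0.78  1.99 -0.34  0.9   0.18]
held 5472 top-tcp 0.0173 top ctr off [-0.0009  0.0043] ext [[-0.0149, -0.0106, -0.0001], [0.013, 0.0185, 0.0175]]
```

Request:
{"method": "drive_tool", "body": {
  "plan": [
    [[0.01,0.1,-0.4,0,0,0],[0.01,0.1,-0.8,0,0,0],[0.01,0.1,-0.9,0,0,0],[0.01,0.1,-0.9,0,0,0]]
  ]
}}

```text
time: 25.08
tcp_pos: [0.527, 0.0548, 0.0705]
tool_rot: [0.0, 0.707, 0.707, -0.0]
force: [1.0, -0.0, -1.0]
opening: 0.0285
grip_force: 59.5
```

Run:
```python
from h import *
held()
```

```text
t 25.12 tcp [0.5276 0.0552 0.0713] rel [  2.9 -37.3] closing dir deg -0.02 open 0.0290 F [ 0.5 -0.1 -1.2] q [-0.7   0.52  0.68  2.05 -0.48  0.73  0.28]
held 5530 top-tcp 0.0171 top ctr off [-0.0008  0.0016] ext [[-0.015, -0.013, -0.0005], [0.0134, 0.0159, 0.0174]]
```

Request:
{"method": "drive_tool", "body": {
  "plan": [
    [[-0.015,0.01,-0.15,0,0,0],[-0.015,0.01,-0.28,0,0,0],[-0.015,0.01,-0.28,0,0,0]]
  ]
}}

```text
time: 25.5
tcp_pos: [0.5241, 0.0579, 0.0414]
tool_rot: [-0.001, 0.706, 0.708, -0.001]
force: [0.1, 0.1, -0.2]
opening: 0.0287
grip_force: 59.5
```

Request:
{"method": "drive_tool", "body": {
  "plan": [
    [[0,0,0,0,0,0],[0,0,0,0,0,0],[0,0,0,0,0,0]]
  ],
  "hand": 50
}}

```text
time: 25.88
tcp_pos: [0.5253, 0.0579, 0.0427]
tool_rot: [0.0, 0.706, 0.708, 0.0]
force: [0.6, 0.7, -0.4]
opening: 0.0425
grip_force: 0.0
```

Request:
{"method": "drive_tool", "body": {
  "plan": [
    [[0,0,0.3,0,0,0],[0,0,0.6,0,0,0],[0,0,0.6,0,0,0]]
  ]
}}

```text
time: 26.25
tcp_pos: [0.5267, 0.058, 0.1044]
tool_rot: [0.001, 0.706, 0.708, 0.002]
force: [0.2, 0.0, -1.0]
opening: 0.0427
grip_force: 0.0
```

Request:
{"method": "drive_tool", "body": {
  "plan": [
    [[0,0,0,0,0,0],[0,0,0,0,0,0],[0,0,0,0,0,0],[0,0,0,0,0,0]]
  ],
  "hand": 0
}}

```text
time: 26.75
tcp_pos: [0.5248, 0.0577, 0.102]
tool_rot: [-0.0, 0.706, 0.708, -0.0]
force: [-0.2, -0.2, 0.5]
opening: 0.0
grip_force: 0.0
```

Run:
```python
from h import *
st();c=tub();save(c,'w5.png')
```

```text
t 26.75 tcp [0.5248 0.0577 0.102 ] rel [  0.1 -34.8] closing dir deg 0.11 open 0.0000 F [-0.2 -0.2  0.5] q [-0.75  0.47  0.72  2.04 -0.43  0.79  0.24]
top z max 0.0387
0.034 [328.  118.5] 1194 rel mm [ 3.1 38.8] 0.0384
0.034 [265.4 118.6] 1199 rel mm [-28.6  38.7] 0.0383
0.034 [393.1 121.8] 1201 rel mm [36.1 37.3] 0.0384
0.034 [324.1 185.2] 1046 rel mm [1.2 5. ] 0.0382
0.034 [281.4 256. ] 879 rel mm [-22.5 -34.7] 0.0382
0.034 [368.4 255.5] 911 rel mm [ 26.2 -34.3] 0.0382
```

Request:
{"method": "drive_tool", "body": {
  "plan": [
    [[0.02,-0.01,-0.4,0,0,0],[0.02,-0.01,-0.6,0,0,0],[0.02,-0.01,-0.7,0,0,0],[0.02,-0.01,-0.78,0,0,0],[0.02,-0.01,-0.86,0,0,0],[0.02,-0.01,-0.86,0,0,0]]
  ]
}}

```text
time: 27.55
tcp_pos: [0.5293, 0.0566, 0.0239]
tool_rot: [-0.002, 0.707, 0.707, 0.004]
force: [-19.6, 0.2, 65.5]
opening: 0.0002
grip_force: 31.8
```

Run:
```python
from h import *
st()
```

```text
t 27.55 tcp [0.5293 0.0566 0.0239] rel [  4.6 -35.9] closing dir deg 0.0 open 0.0002 F [-19.6   0.2  65.5] q [-0.64  0.59  0.61  2.07 -0.57  0.64  0.35]
```

Request:
{"method": "drive_tool", "body": {
  "plan": [
    [[0,0,0.3,0,0,0],[0,0,0.8,0,0,0],[0,0,0.8,0,0,0]]
  ]
}}

```text
time: 27.92
tcp_pos: [0.5301, 0.057, 0.1003]
tool_rot: [0.002, 0.706, 0.708, 0.004]
force: [-0.1, -0.3, -0.7]
opening: -0.0001
grip_force: 0.0
```

Run:
```python
from h import *
st();c=tub();save(c,'w5.png')
```

```text
t 27.93 tcp [0.5301 0.057  0.1003] rel [  5.4 -35.5] closing dir deg 0.11 open -0.0001 F [-0.1 -0.3 -0.7] q [-0.74  0.48  0.72  2.03 -0.45  0.78  0.25]
top z max 0.0387
0.034 [253.  117.8] 1247 rel mm [-28.7  38.5] 0.0384
0.034 [316.5 117.1] 1234 rel mm [ 3.2 38.9] 0.0383
0.034 [382.1 120.5] 1213 rel mm [36.2 37.3] 0.0383
0.034 [312.5 184.3] 1056 rel mm [1.  5.1] 0.0383
0.034 [368.5 256.5] 940 rel mm [ 31.9 -35. ] 0.0382
0.034 [269.5 256.5] 870 rel mm [-22.9 -35. ] 0.0382
```

View pics/w5.png

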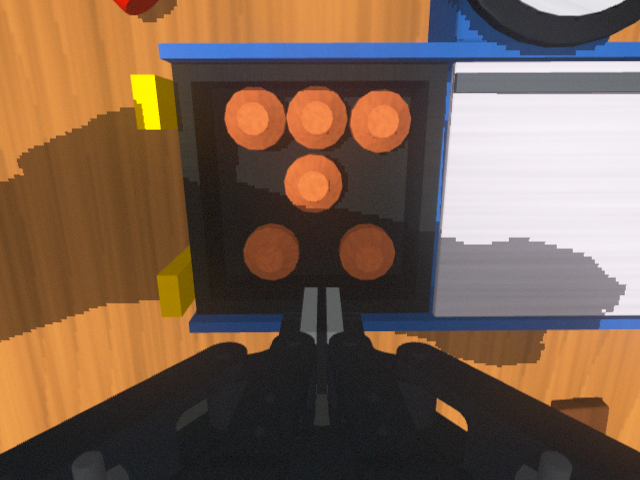

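Request:
{"method": "drive_tool", "body": {
  "plan": [
    [[-0.01,0,-0.4,0,0,0],[-0.01,0,-0.55,0,0,0],[-0.01,0,-0.65,0,0,0],[-0.01,0,-0.73,0,0,0],[-0.01,0,-0.77,0,0,0],[-0.01,0,-0.77,0,0,0]]
  ]
}}

```text
time: 28.72
tcp_pos: [0.5258, 0.0568, 0.0193]
tool_rot: [-0.0, 0.706, 0.708, -0.0]
force: [-1.2, 0.1, -0.1]
opening: -0.0002
grip_force: 0.1
```

Run:
```python
from h import *
st()
```

```text
t 28.73 tcp [0.5258 0.0568 0.0193] rel [  1.1 -35.7] closing dir deg 0.11 open -0.0002 F [-1.2  0.1 -0.1] q [-0.65  0.6   0.61  2.08 -0.57  0.64  0.35]
```

Request:
{"method": "drive_tool", "body": {
  "plan": [
    [[-0.05,0,0,0,0,0],[-0.1,0,0,0,0,0],[-0.1,0,0,0,0,0],[0.0,0,0,0,0,0],[0.06,0,0,0,0,0],[0.06,0,0,0,0,0],[0,0,0,0,0,0]]
  ]
}}

```text
time: 29.6
tcp_pos: [0.526, 0.0567, 0.0193]
tool_rot: [0.0, 0.706, 0.708, -0.0]
force: [0.4, 0.8, 0.4]
opening: -0.0002
grip_force: 0.0
```

Request:
{"method": "drive_tool", "body": {
  "plan": [
    [[0,0,0.3,0,0,0],[0,0,0.8,0,0,0],[0,0,0.8,0,0,0]]
  ]
}}

```text
time: 29.98
tcp_pos: [0.5278, 0.0568, 0.1023]
tool_rot: [0.001, 0.706, 0.708, 0.003]
force: [0.3, 0.1, -0.0]
opening: -0.0001
grip_force: 0.0
```

Run:
```python
from h import *
st();c=tub()
```

```text
t 29.98 tcp [0.5278 0.0568 0.1023] rel [  3.1 -35.7] closing dir deg 0.1 open -0.0001 F [ 0.3  0.1 -0. ] q [-0.75  0.47  0.73  2.04 -0.45  0.79  0.25]
top z max 0.0388
0.034 [258.8 117.4] 1248 rel mm [-28.6  38.5] 0.0383
0.034 [321.9 116.3] 1202 rel mm [ 3.3 39.1] 0.0383
0.034 [386.1 120. ] 1159 rel mm [36.  37.4] 0.0384
0.034 [317.7 183.7] 1056 rel mm [1.2 4.9] 0.0384
0.034 [248.4 256.5] 897 rel mm [-37.6 -35.9] 0.0382
0.034 [383.1 254.6] 870 rel mm [ 37.8 -34.7] 0.0382
```

Request:
{"method": "drive_tool", "body": {
  "plan": [
    [[-0.33,0.375,0,0,0,0],[-0.33,0.375,0,0,0,0],[-0.33,0.375,-0.3,0,0,0],[-0.33,0.375,-0.55,0,0,0],[-0.33,0.375,-0.6,0,0,0]]
  ]
}}

```text
time: 30.65
tcp_pos: [0.4913, 0.0934, 0.0375]
tool_rot: [-0.001, 0.707, 0.708, -0.002]
force: [0.3, -0.1, 1.1]
opening: -0.0002
grip_force: 0.0
```

Run:
```python
from h import *
st()
```

```text
t 30.65 tcp [0.4913 0.0934 0.0375] rel [-33.4   0.9] closing dir deg 0.07 open -0.0002 F [ 0.3 -0.1  1.1] q [-0.77  0.54  0.65  2.13 -0.54  0.64  0.25]
```

Request:
{"method": "drive_tool", "body": {
  "plan": [
    [[0,0.005,-0.1,0,0,0],[0,0.005,-0.18,0,0,0],[0.1,0.005,-0.18,0,0,0],[0.2,0.005,-0.18,0,0,0],[0.3,0.0,-0.18,0,0,0],[0.38,-0.01,-0.18,0,0,0],[0.43,-0.02,-0.18,0,0,0],[0.43,-0.02,-0.18,0,0,0],[0.3,-0.02,-0.18,0,0,0]]
  ]
}}

```text
time: 31.78
tcp_pos: [0.5233, 0.0922, 0.0215]
tool_rot: [0.001, 0.706, 0.708, 0.0]
force: [-0.7, -0.2, -0.5]
opening: 0.0
grip_force: 0.0
```

Request:
{"method": "drive_tool", "body": {
  "plan": [
    [[0,0,0.3,0,0,0],[0,-0.3,0.8,0,0,0],[0,-0.7,1,0,0,0],[0,-0.7,1,0,0,0]]
  ]
}}

```text
time: 32.28
tcp_pos: [0.523, 0.0191, 0.1233]
tool_rot: [0.001, 0.708, 0.706, 0.002]
force: [-0.5, 1.1, 0.3]
opening: 0.0002
grip_force: 0.0
```

Run:
```python
from h import *
st();c=tub()
```

```text
t 32.27 tcp [0.523  0.0191 0.1233] rel [ -1.7 -73.4] closing dir deg -0.22 open 0.0002 F [-0.5  1.1  0.3] q [-0.71  0.43  0.77  2.04 -0.41  0.82  0.29]
top z max 0.0388
0.034 [329.6  43.8] 1143 rel mm [ 3.1 38.6] 0.0384
0.034 [269.9  44.4] 1168 rel mm [-28.6  38.4] 0.0384
0.034 [391.4  46.4] 1131 rel mm [36.  37.2] 0.0384
0.034 [393.4 115.8] 976 rel mm [38.8  1.9] 0.0383
0.034 [388.3 182.4] 846 rel mm [ 37.6 -35.2] 0.0383
0.034 [259.9 184.8] 862 rel mm [-37.4 -36.3] 0.0383
```

Request:
{"method": "drive_tool", "body": {
  "plan": [
    [[0,-0.5,0.6,0,0,0],[0,-1,0.7,0,0,0],[0,-1,0.7,0,0,0]]
  ],
  "hand": 55
}}

```text
time: 32.7
tcp_pos: [0.5228, -0.0814, 0.1927]
tool_rot: [0.001, 0.709, 0.706, 0.001]
force: [-1.0, 1.0, 0.0]
opening: 0.0467
grip_force: 0.0
```

Request:
{"method": "drive_tool", "body": {
  "plan": [
    [[0,-0.5,0,0,0,0],[-0.2,-1,0,0,0,0],[-0.2,-1,0,0,0,0]]
  ]
}}

```text
time: 33.08
tcp_pos: [0.5005, -0.1799, 0.1904]
tool_rot: [-0.001, 0.709, 0.706, -0.001]
force: [-0.4, 0.7, -1.4]
opening: 0.0469
grip_force: 0.0
```

Request:
{"method": "drive_tool", "body": {
  "plan": [
    [[-0.3,-0.5,0,0,0,0],[-0.7,-0.94,-0.5,0,0,0],[-0.7,-0.94,-0.7,0,0,0],[-0.7,-0.94,-0.7,0,0,0]]
  ]
}}

```text
time: 33.58
tcp_pos: [0.4313, -0.2691, 0.1189]
tool_rot: [-0.003, 0.706, 0.708, -0.001]
force: [0.6, 0.8, -0.1]
opening: 0.0467
grip_force: 0.0
```

Run:
```python
from h import *
tray();st()
```

```text
(array([314.8, 252.8]), np.int32(935), array([ 0.4266, -0.2752]), np.float64(0.0301))
(array([318.5, 354.4]), np.int32(728), array([ 0.4289, -0.3476]), np.float64(0.0301))
[ 0.4332 -0.2695  0.1203]
t 33.62 tcp [ 0.4332 -0.2695  0.1203] rel [ -91.5 -362. ] closing dir deg 0.22 open 0.0467 F [0.4 0.3 0.3] q [-0.15  0.43  0.81  2.06 -0.42  0.82  0.91]
```

Request:
{"method": "drive_tool", "body": {
  "plan": [
    [[-0.06,-0.06,-0.4,0,0,0],[-0.06,-0.06,-0.8,0,0,0],[-0.06,-0.06,-1,0,0,0],[-0.06,-0.06,-1,0,0,0]]
  ]
}}

```text
time: 34.12
tcp_pos: [0.4283, -0.2758, 0.021]
tool_rot: [-0.001, 0.705, 0.709, 0.0]
force: [-0.1, 0.1, 0.6]
opening: 0.0472
grip_force: 0.0
```

Run:
```python
from h import *
st()
```

```text
t 34.12 tcp [ 0.4283 -0.2758  0.021 ] rel [ -96.4 -368.3] closing dir deg 0.31 open 0.0472 F [-0.1  0.1  0.6] q [-0.01  0.58  0.65  2.12 -0.6   0.63  1.07]
```

Request:
{"method": "drive_tool", "body": {
  "plan": [
    [[-0.01,0,-0.1,0,0,0],[-0.01,0,-0.135,0,0,0],[-0.01,0,-0.135,0,0,0]]
  ]
}}

```text
time: 34.5
tcp_pos: [0.4263, -0.2776, 0.0082]
tool_rot: [0.0, 0.706, 0.708, 0.0]
force: [0.1, 0.2, -0.4]
opening: 0.047
grip_force: 0.0
```

Request:
{"method": "drive_tool", "body": {
  "plan": [
    [[0,0,0,0,0,0],[0,0,0,0,0,0],[0,0,0,0,0,0],[0,0,0,0,0,0]]
  ],
  "hand": 0
}}

```text
time: 35.0
tcp_pos: [0.4263, -0.2778, 0.0086]
tool_rot: [0.0, 0.706, 0.708, 0.0]
force: [-0.7, 1.4, 3.8]
opening: 0.0295
grip_force: 58.8
```

Request:
{"method": "drive_tool", "body": {
  "plan": [
    [[0,0,0.4,0,0,0],[0,0,1,0,0,0],[0,0,1,0,0,0]]
  ]
}}

```text
time: 35.38
tcp_pos: [0.4284, -0.2796, 0.1118]
tool_rot: [0.004, 0.707, 0.708, 0.002]
force: [0.3, 0.3, -1.2]
opening: 0.0294
grip_force: 59.7
```

Request:
{"method": "drive_tool", "body": {
  "plan": [
    [[0,0.4,0.6,0,0,0],[0,1,0.6,0,0,0],[0,1,0.6,0,0,0]]
  ]
}}

```text
time: 35.75
tcp_pos: [0.4265, -0.172, 0.1674]
tool_rot: [-0.002, 0.703, 0.711, 0.001]
force: [-0.6, -0.7, 0.1]
opening: 0.0293
grip_force: 59.7
```

Run:
```python
from h import *
held()
```

```text
t 35.80 tcp [ 0.4262 -0.1742  0.1675] rel [ -98.5 -266.7] closing dir deg 0.49 open 0.0290 F [ 0.7 -0.2 -0.9] q [-0.47  0.26  0.92  2.13 -0.28  0.87  0.62]
held 5759 top-tcp 0.0214 top ctr off [0.0001 0.0052] ext [[-0.0139, -0.0096, 0.0039], [0.014, 0.0194, 0.0216]]
```

Request:
{"method": "drive_tool", "body": {
  "plan": [
    [[0.3,0.5,0,0,0,0],[0.7,1,0,0,0,0],[0.7,1,0,0,0,0]]
  ]
}}

```text
time: 36.17
tcp_pos: [0.4985, -0.0747, 0.167]
tool_rot: [0.0, 0.704, 0.71, -0.0]
force: [-0.9, -1.2, -0.8]
opening: 0.0289
grip_force: 59.7
```

Request:
{"method": "drive_tool", "body": {
  "plan": [
    [[0,0.5,0,0,0,0],[0,1,0,0,0,0],[0,1,0,0,0,0]]
  ]
}}

```text
time: 36.55
tcp_pos: [0.4955, 0.0244, 0.1669]
tool_rot: [-0.001, 0.705, 0.709, -0.001]
force: [0.2, -0.8, -0.4]
opening: 0.0292
grip_force: 59.7
```

Request:
{"method": "drive_tool", "body": {
  "plan": [
    [[0,0.5,0,0,0,0],[0,0.65,-0.4,0,0,0],[0,0.65,-0.4,0,0,0],[0,0.65,-0.4,0,0,0]]
  ]
}}

```text
time: 37.05
tcp_pos: [0.4966, 0.0844, 0.1286]
tool_rot: [0.001, 0.708, 0.706, -0.0]
force: [1.1, -0.9, -0.2]
opening: 0.029
grip_force: 59.7
```

Run:
```python
from h import *
held()
```

```text
t 37.10 tcp [0.4969 0.0847 0.129 ] rel [-27.8  -7.8] closing dir deg -0.12 open 0.0291 F [-0.5  0.1  0. ] q [-0.89  0.4   0.8   2.07 -0.39  0.82  0.14]
held 5784 top-tcp 0.0211 top ctr off [-0.0006  0.0025] ext [[-0.0145, -0.0123, 0.0035], [0.0134, 0.0168, 0.0212]]
```

Request:
{"method": "drive_tool", "body": {
  "plan": [
    [[0,0.07,-0.3,0,0,0],[0,0.07,-0.6,0,0,0],[0,0.07,-0.8,0,0,0],[0,0.07,-0.8,0,0,0]]
  ]
}}

```text
time: 37.6
tcp_pos: [0.4961, 0.0928, 0.048]
tool_rot: [0.0, 0.707, 0.707, -0.0]
force: [0.6, -0.5, -0.4]
opening: 0.029
grip_force: 59.7
```

Run:
```python
from h import *
st()
```

```text
t 37.60 tcp [0.4961 0.0928 0.048 ] rel [-28.6   0.3] closing dir deg -0.02 open 0.0290 F [ 0.6 -0.5 -0.4] q [-0.79  0.53  0.68  2.12 -0.54  0.67  0.25]
```

Request:
{"method": "drive_tool", "body": {
  "plan": [
    [[0.01,-0.01,-0.12,0,0,0],[0.01,-0.01,-0.22,0,0,0],[0.01,-0.01,-0.28,0,0,0],[0.01,-0.01,-0.28,0,0,0]]
  ]
}}

```text
time: 38.1
tcp_pos: [0.4994, 0.0933, 0.02]
tool_rot: [0.002, 0.706, 0.708, 0.002]
force: [6.9, -0.5, -4.5]
opening: 0.029
grip_force: 66.1
```

Request:
{"method": "drive_tool", "body": {
  "plan": [
    [[0,0,0,0,0,0],[0,0,0,0,0,0],[0,0,0,0,0,0]]
  ],
  "hand": 41
}}

```text
time: 38.48
tcp_pos: [0.502, 0.0933, 0.0205]
tool_rot: [0.004, 0.706, 0.708, 0.003]
force: [11.5, -0.7, -8.2]
opening: 0.0345
grip_force: 5.4
```

Request:
{"method": "drive_tool", "body": {
  "plan": [
    [[0,0,0.2,0,0,0],[0,0,0.7,0,0,0],[0,0,0.7,0,0,0]]
  ]
}}

```text
time: 38.85
tcp_pos: [0.4982, 0.0937, 0.0922]
tool_rot: [0.0, 0.706, 0.708, 0.002]
force: [0.7, 0.1, 0.4]
opening: 0.0353
grip_force: 0.0
```

Request:
{"method": "drive_tool", "body": {
  "plan": [
    [[0,0,0,0,0,0],[0,0,0,0,0,0]]
  ],
  "hand": 0
}}

```text
time: 39.1
tcp_pos: [0.4957, 0.0934, 0.0887]
tool_rot: [-0.001, 0.706, 0.708, -0.001]
force: [-0.5, -0.6, -0.1]
opening: 0.0007
grip_force: 0.0
```

Run:
```python
from h import *
st();c=tub()
```

```text
t 39.10 tcp [0.4957 0.0934 0.0887] rel [-29.    0.9] closing dir deg 0.13 open 0.0007 F [-0.5 -0.6 -0.1] q [-0.85  0.46  0.75  2.1  -0.46  0.75  0.19]
top z max 0.0386
0.034 [386.1 192. ] 1191 rel mm [ 2.8 39.3] 0.0383
0.034 [322.3 192.6] 1219 rel mm [-29.   38.9] 0.0383
0.034 [452.1 195.2] 1156 rel mm [35.8 37.8] 0.0383
0.034 [332.6 260.5] 989 rel mm [-23.5   3. ] 0.0383
0.034 [450.6 261.2] 1016 rel mm [38.4  2.8] 0.0382
0.034 [442.1 324.6] 867 rel mm [ 37.2 -34.2] 0.0381
```

Request:
{"method": "drive_tool", "body": {
  "plan": [
    [[0.36,0.0,0,0,0,0],[0.36,0.0,-0.2,0,0,0],[0.36,0.0,-0.5,0,0,0],[0.36,0.0,-0.66,0,0,0],[0.36,0.0,-0.66,0,0,0]]
  ]
}}

```text
time: 39.78
tcp_pos: [0.5315, 0.0929, 0.0224]
tool_rot: [-0.001, 0.707, 0.708, -0.002]
force: [0.4, -0.0, -0.4]
opening: 0.0
grip_force: 0.0
```

Run:
```python
from h import *
st()
```

```text
t 39.77 tcp [0.5315 0.0929 0.0224] rel [6.8 0.4] closing dir deg 0.09 open 0.0000 F [ 0.4 -0.  -0.4] q [-0.73  0.61  0.64  2.05 -0.58  0.67  0.3 ]
```

Request:
{"method": "drive_tool", "body": {
  "plan": [
    [[-0.06,0,0,0,0,0],[-0.11,0,0,0,0,0],[-0.165,0,0,0,0,0],[-0.165,0,0,0,0,0],[-0.06,0,0,0,0,0],[-0.06,0,0.3,0,0,0],[-0.06,0,0.8,0,0,0]]
  ]
}}

```text
time: 40.65
tcp_pos: [0.5269, 0.0931, 0.1038]
tool_rot: [-0.0, 0.706, 0.708, -0.002]
force: [0.5, 1.1, 1.3]
opening: 0.0001
grip_force: 0.0
```

Request:
{"method": "drive_tool", "body": {
  "plan": [
    [[0,-0.2,0.4,0,0,0],[0,-0.8,0.6,0,0,0],[0,-1,0.8,0,0,0]]
  ],
  "hand": 55
}}

```text
time: 41.02
tcp_pos: [0.5275, -0.0106, 0.1855]
tool_rot: [0.001, 0.708, 0.706, 0.0]
force: [0.3, -0.0, 0.2]
opening: 0.047
grip_force: 0.0
```

Run:
```python
from h import *
st();c=tub()
```

```text
t 41.02 tcp [ 0.5275 -0.0106  0.1855] rel [   2.8 -103.1] closing dir deg -0.16 open 0.0470 F [ 0.3 -0.   0.2] q [-0.74  0.36  0.86  1.97 -0.33  0.96  0.28]
top z max 0.039
0.034 [273.3  14.4] 712 rel mm [-28.6  37.6] 0.0385
0.034 [320.8  13.5] 705 rel mm [ 2.9 38. ] 0.0385
0.034 [371.3  15. ] 739 rel mm [36.4 37.1] 0.0385
0.034 [265.3  72.3] 613 rel mm [-35.4   2. ] 0.0383
0.034 [373.2  72.7] 640 rel mm [38.9  1.6] 0.0386
0.034 [369.5 128.2] 575 rel mm [ 37.6 -35.2] 0.0385
0.034 [263.9 130.3] 597 rel mm [-38.  -36.5] 0.0384
```

Request:
{"method": "drive_tool", "body": {
  "plan": [
    [[0,-0.5,0,0,0,0],[-0.1,-1,0,0,0,0],[-0.1,-1,0,0,0,0]]
  ]
}}

```text
time: 41.45
tcp_pos: [0.5163, -0.1107, 0.1841]
tool_rot: [0.001, 0.709, 0.705, -0.0]
force: [0.1, 0.9, -0.6]
opening: 0.0467
grip_force: 0.0
```

Request:
{"method": "drive_tool", "body": {
  "plan": [
    [[-0.3,-0.5,0,0,0,0],[-0.6,-1,0,0,0,0],[-0.6,-1,0,0,0,0]]
  ]
}}

```text
time: 41.82
tcp_pos: [0.4552, -0.2095, 0.184]
tool_rot: [0.0, 0.709, 0.705, -0.0]
force: [0.5, -0.7, -1.7]
opening: 0.0473
grip_force: 0.0
```

Request:
{"method": "drive_tool", "body": {
  "plan": [
    [[0,-0.5,0,0,0,0],[0,-0.9,0,0,0,0],[0,-0.9,0,0,0,0]]
  ]
}}

```text
time: 42.2
tcp_pos: [0.4578, -0.2983, 0.1838]
tool_rot: [0.001, 0.707, 0.707, -0.001]
force: [-1.7, -0.3, 0.4]
opening: 0.0472
grip_force: 0.0
```

Run:
```python
from h import *
c=tray();st()
cv2.imwrite('pics/w6.png',cv2.resize(c['color'][...,::-1],(400,300)))
```

```text
(array([362.5, 273.5]), np.int32(532), array([ 0.491 , -0.3443]), np.float64(0.0301))
(array([286.4, 277.9]), np.int32(529), array([ 0.4292, -0.3482]), np.float64(0.03))
[ 0.458  -0.2962  0.1834]
t 42.25 tcp [ 0.458  -0.2962  0.1834] rel [ -66.7 -388.7] closing dir deg 0.11 open 0.0469 F [0.6 0.5 0.3] q [-0.18  0.41  0.88  1.93 -0.38  0.98  0.88]
```

Request:
{"method": "drive_tool", "body": {
  "plan": [
    [[0.2,-0.3,-0.2,0,0,0],[0.325,-0.475,-0.6,0,0,0],[0.325,-0.475,-1,0,0,0],[0.325,-0.475,-1,0,0,0]]
  ]
}}

```text
time: 42.75
tcp_pos: [0.4891, -0.34, 0.0807]
tool_rot: [-0.004, 0.705, 0.709, -0.0]
force: [-0.3, 0.2, 0.4]
opening: 0.0469
grip_force: 0.0
```

Request:
{"method": "drive_tool", "body": {
  "plan": [
    [[0,0,-0.4,0,0,0],[0,0,-0.6,0,0,0],[0,0,-0.6,0,0,0]]
  ]
}}

```text
time: 43.12
tcp_pos: [0.4897, -0.343, 0.0237]
tool_rot: [-0.001, 0.706, 0.708, 0.0]
force: [0.7, 0.1, 0.6]
opening: 0.047
grip_force: 0.0
```

Run:
```python
from h import *
st()
```

```text
t 43.12 tcp [ 0.4897 -0.343   0.0237] rel [ -35.  -435.5] closing dir deg 0.19 open 0.0470 F [0.7 0.1 0.6] q [ 0.06  0.69  0.68  1.91 -0.62  0.76  1.1 ]
```

Request:
{"method": "drive_tool", "body": {
  "plan": [
    [[0.01,0,-0.1,0,0,0],[0.01,0,-0.155,0,0,0],[0.01,0,-0.155,0,0,0]]
  ]
}}

```text
time: 43.5
tcp_pos: [0.4905, -0.3441, 0.0084]
tool_rot: [-0.0, 0.706, 0.708, 0.0]
force: [-0.4, -0.5, 0.4]
opening: 0.0469
grip_force: 0.0
```

Request:
{"method": "drive_tool", "body": {
  "plan": [
    [[0,0,0,0,0,0],[0,0,0,0,0,0],[0,0,0,0,0,0],[0,0,0,0,0,0]]
  ],
  "hand": 0
}}

```text
time: 44.0
tcp_pos: [0.4907, -0.3445, 0.009]
tool_rot: [0.0, 0.706, 0.708, 0.0]
force: [-1.5, 0.8, 5.4]
opening: 0.0291
grip_force: 59.4
```

Request:
{"method": "drive_tool", "body": {
  "plan": [
    [[0,0,0.4,0,0,0],[0,0,1,0,0,0],[0,0,1,0,0,0]]
  ]
}}

```text
time: 44.38
tcp_pos: [0.4927, -0.3465, 0.1126]
tool_rot: [0.004, 0.707, 0.708, 0.001]
force: [0.3, -0.2, -0.0]
opening: 0.0294
grip_force: 59.6
```

Request:
{"method": "drive_tool", "body": {
  "plan": [
    [[0,0.4,0.6,0,0,0],[0,1,0.6,0,0,0],[0,1,0.6,0,0,0]]
  ]
}}

```text
time: 44.75
tcp_pos: [0.4916, -0.2379, 0.1673]
tool_rot: [-0.002, 0.703, 0.711, 0.001]
force: [0.1, 0.4, -1.3]
opening: 0.0293
grip_force: 59.6
```

Request:
{"method": "drive_tool", "body": {
  "plan": [
    [[0.2,0.5,0,0,0,0],[0.36,1,0,0,0,0],[0.36,1,0,0,0,0]]
  ]
}}

```text
time: 45.12
tcp_pos: [0.5276, -0.1393, 0.1666]
tool_rot: [-0.001, 0.703, 0.711, -0.0]
force: [-0.8, 0.1, 0.2]
opening: 0.0288
grip_force: 59.6
```

Request:
{"method": "drive_tool", "body": {
  "plan": [
    [[0,0.5,0,0,0,0],[0,1,0,0,0,0],[0,1,0,0,0,0]]
  ]
}}

```text
time: 45.5
tcp_pos: [0.5261, -0.0407, 0.167]
tool_rot: [-0.001, 0.704, 0.71, -0.0]
force: [-0.4, -1.2, -0.8]
opening: 0.029
grip_force: 59.6
```

Request:
{"method": "drive_tool", "body": {
  "plan": [
    [[0,0.5,0,0,0,0],[0,1,0,0,0,0],[0,1,0,0,0,0]]
  ]
}}

```text
time: 45.88
tcp_pos: [0.5264, 0.0584, 0.1674]
tool_rot: [-0.0, 0.704, 0.71, -0.0]
force: [-0.3, 0.1, -0.7]
opening: 0.0293
grip_force: 59.6
```

Request:
{"method": "drive_tool", "body": {
  "plan": [
    [[0,0.25,-0.2,0,0,0],[0,0.25,-0.5,0,0,0],[0,0.25,-0.5,0,0,0],[0,0.25,-0.5,0,0,0]]
  ]
}}

```text
time: 46.38
tcp_pos: [0.5269, 0.0796, 0.1185]
tool_rot: [0.0, 0.707, 0.707, -0.0]
force: [1.4, -0.2, -1.2]
opening: 0.0291
grip_force: 59.6
```

Run:
```python
from h import *
held()
```

```text
t 46.42 tcp [0.5272 0.0798 0.119 ] rel [  2.5 -12.7] closing dir deg 0.0 open 0.0292 F [0.4 0.3 0.2] q [-0.85  0.47  0.82  2.02 -0.46  0.84  0.23]
held 5665 top-tcp 0.0206 top ctr off [-0.0006  0.0001] ext [[-0.0145, -0.0146, 0.0034], [0.0135, 0.0143, 0.0208]]
```

Request:
{"method": "drive_tool", "body": {
  "plan": [
    [[-0.01,0.14,-0.3,0,0,0],[-0.01,0.14,-0.6,0,0,0],[-0.01,0.14,-0.7,0,0,0],[-0.01,0.14,-0.7,0,0,0]]
  ]
}}

```text
time: 46.92
tcp_pos: [0.5259, 0.0944, 0.0489]
tool_rot: [0.0, 0.707, 0.708, 0.0]
force: [0.5, -0.9, -0.9]
opening: 0.0292
grip_force: 59.6
```

Run:
```python
from h import *
st()
```

```text
t 46.92 tcp [0.5259 0.0944 0.0489] rel [1.2 1.9] closing dir deg 0.06 open 0.0292 F [ 0.5 -0.9 -0.9] q [-0.79  0.58  0.72  2.06 -0.58  0.71  0.3 ]
```

Request:
{"method": "drive_tool", "body": {
  "plan": [
    [[0,-0.01,-0.06,0,0,0],[0,-0.01,-0.11,0,0,0],[0,-0.01,-0.11,0,0,0]]
  ]
}}

```text
time: 47.3
tcp_pos: [0.5254, 0.0939, 0.0374]
tool_rot: [-0.0, 0.706, 0.708, 0.0]
force: [0.2, 0.2, -0.3]
opening: 0.0294
grip_force: 59.6
```

Request:
{"method": "drive_tool", "body": {
  "plan": [
    [[0,0,0,0,0,0],[0,0,0,0,0,0],[0,0,0,0,0,0]]
  ],
  "hand": 45
}}

```text
time: 47.68
tcp_pos: [0.5257, 0.0939, 0.0375]
tool_rot: [0.0, 0.706, 0.708, 0.0]
force: [-0.4, -0.5, 0.1]
opening: 0.0384
grip_force: 0.0
```

Request:
{"method": "drive_tool", "body": {
  "plan": [
    [[0,0,0.5,0,0,0],[0,-0.4,1,0,0,0],[0,-1,1,0,0,0],[0,-1,1,0,0,0]]
  ]
}}

```text
time: 48.18
tcp_pos: [0.5254, -0.0117, 0.1388]
tool_rot: [0.001, 0.71, 0.705, 0.001]
force: [0.3, 0.8, 0.3]
opening: 0.0382
grip_force: 0.0
```

Run:
```python
from h import *
st();c=tub();save(c,'w7.png')
```

```text
t 48.17 tcp [ 0.5254 -0.0117  0.1388] rel [   0.7 -104.2] closing dir deg -0.42 open 0.0382 F [0.3 0.8 0.3] q [-0.72  0.44  0.86  2.02 -0.43  0.87  0.37]
top z max 0.0387
0.034 [267.7   3.4] 178 rel mm [-28.  31.] 0.0381
0.034 [323.7   3. ] 174 rel mm [ 3. 31.] 0.0381
0.034 [384.5   4.3] 267 rel mm [36.7 30.2] 0.0381
0.034 [386.4  60.5] 983 rel mm [38.8  1.4] 0.0384
0.034 [256.9  60.3] 991 rel mm [-35.5   2. ] 0.0384
0.034 [320.   63.4] 977 rel mm [0.7 0.1] 0.0384
0.034 [382.6 127. ] 843 rel mm [ 37.9 -35.4] 0.0384
0.034 [256.5 130.4] 838 rel mm [-37.8 -36.7] 0.0384
```

Request:
{"method": "drive_tool", "body": {
  "plan": [
    [[0,-0.3,0.5,0,0,0],[0,-1,0.5,0,0,0],[0,-1,0.5,0,0,0]]
  ],
  "hand": 55
}}

```text
time: 48.6
tcp_pos: [0.5251, -0.1095, 0.188]
tool_rot: [0.001, 0.708, 0.706, -0.0]
force: [0.5, 0.2, -1.2]
opening: 0.0469
grip_force: 0.0
```

Request:
{"method": "drive_tool", "body": {
  "plan": [
    [[-0.2,-0.5,0,0,0,0],[-0.5,-1,0,0,0,0],[-0.5,-1,0,0,0,0]]
  ]
}}

```text
time: 48.98
tcp_pos: [0.4729, -0.2087, 0.1871]
tool_rot: [-0.0, 0.709, 0.705, -0.0]
force: [-0.2, -0.2, -0.2]
opening: 0.0472
grip_force: 0.0
```

Request:
{"method": "drive_tool", "body": {
  "plan": [
    [[-0.2,-0.5,0,0,0,0],[-0.46,-1,-0.5,0,0,0],[-0.46,-1,-0.7,0,0,0],[-0.46,-1,-0.7,0,0,0]]
  ]
}}

```text
time: 49.48
tcp_pos: [0.4288, -0.3041, 0.1152]
tool_rot: [-0.003, 0.706, 0.708, -0.001]
force: [0.4, 0.6, 0.4]
opening: 0.0469
grip_force: 0.0
```

Run:
```python
from h import *
c=tray();st()
```

```text
(array([322.1, 310.5]), np.int32(833), array([ 0.4288, -0.3481]), np.float64(0.0301))
[ 0.4301 -0.3043  0.1165]
t 49.52 tcp [ 0.4301 -0.3043  0.1165] rel [ -94.6 -396.8] closing dir deg 0.22 open 0.0468 F [1.  0.2 1.4] q [-0.11  0.48  0.84  2.03 -0.48  0.84  1.01]
```

Request:
{"method": "drive_tool", "body": {
  "plan": [
    [[-0.01,-0.3,-0.2,0,0,0],[-0.01,-0.43,-0.6,0,0,0],[-0.01,-0.43,-0.95,0,0,0],[-0.01,-0.43,-0.95,0,0,0]]
  ]
}}

```text
time: 50.02
tcp_pos: [0.4294, -0.3468, 0.0214]
tool_rot: [-0.002, 0.705, 0.709, 0.0]
force: [-0.5, 0.6, 0.1]
opening: 0.0471
grip_force: 0.0
```

Run:
```python
from h import *
st()
```

```text
t 50.02 tcp [ 0.4294 -0.3468  0.0214] rel [ -95.3 -439.3] closing dir deg 0.29 open 0.0471 F [-0.5  0.6  0.1] q [ 0.09  0.65  0.69  2.02 -0.64  0.7   1.2 ]
```

Request:
{"method": "drive_tool", "body": {
  "plan": [
    [[0,0,-0.1,0,0,0],[0,0,-0.135,0,0,0],[0,0,-0.135,0,0,0]]
  ]
}}

```text
time: 50.4
tcp_pos: [0.4291, -0.3491, 0.0095]
tool_rot: [0.0, 0.706, 0.708, 0.0]
force: [0.4, 0.1, 0.4]
opening: 0.0471
grip_force: 0.0
```

Request:
{"method": "drive_tool", "body": {
  "plan": [
    [[0,0,0,0,0,0],[0,0,0,0,0,0],[0,0,0,0,0,0],[0,0,0,0,0,0]]
  ],
  "hand": 0
}}

```text
time: 50.9
tcp_pos: [0.4289, -0.3494, 0.0099]
tool_rot: [0.0, 0.706, 0.708, 0.001]
force: [-1.0, 1.4, 5.5]
opening: 0.029
grip_force: 58.8
```

Request:
{"method": "drive_tool", "body": {
  "plan": [
    [[0,0,0.4,0,0,0],[0,0,1,0,0,0],[0,0,1,0,0,0]]
  ]
}}

```text
time: 51.28
tcp_pos: [0.4305, -0.3516, 0.1132]
tool_rot: [0.004, 0.707, 0.708, 0.001]
force: [0.1, 0.2, 0.3]
opening: 0.0293
grip_force: 59.7
```

Request:
{"method": "drive_tool", "body": {
  "plan": [
    [[0,0.4,0.6,0,0,0],[0.2,1,0.6,0,0,0],[0.2,1,0.6,0,0,0]]
  ]
}}

```text
time: 51.65
tcp_pos: [0.4504, -0.2438, 0.1684]
tool_rot: [-0.001, 0.703, 0.711, 0.001]
force: [-0.6, 0.5, -0.6]
opening: 0.0292
grip_force: 59.7
```

Request:
{"method": "drive_tool", "body": {
  "plan": [
    [[0.2,0.5,0,0,0,0],[0.5,1,0,0,0,0],[0.5,1,0,0,0,0]]
  ]
}}

```text
time: 52.02
tcp_pos: [0.5004, -0.1446, 0.1677]
tool_rot: [-0.001, 0.703, 0.711, -0.0]
force: [-1.0, -1.2, -0.6]
opening: 0.029
grip_force: 59.7
```

Request:
{"method": "drive_tool", "body": {
  "plan": [
    [[0.1,0.5,0,0,0,0],[0.26,1,0,0,0,0],[0.26,1,0,0,0,0]]
  ]
}}

```text
time: 52.4
tcp_pos: [0.5251, -0.0457, 0.1679]
tool_rot: [-0.001, 0.704, 0.71, -0.0]
force: [0.2, -2.1, 0.2]
opening: 0.0291
grip_force: 59.7
```

Request:
{"method": "drive_tool", "body": {
  "plan": [
    [[0,0.5,0,0,0,0],[0,0.96,-0.2,0,0,0],[0,0.96,-0.5,0,0,0],[0,0.96,-0.5,0,0,0]]
  ]
}}

```text
time: 52.9
tcp_pos: [0.5224, 0.045, 0.1171]
tool_rot: [-0.001, 0.707, 0.707, -0.003]
force: [0.2, -0.4, 0.2]
opening: 0.0294
grip_force: 59.7
```

Run:
```python
from h import *
held()
```

```text
t 52.95 tcp [0.5237 0.0445 0.1185] rel [ -1. -48.] closing dir deg -0.07 open 0.0291 F [ 0.9 -0.2  0.8] q [-0.81  0.47  0.85  2.03 -0.47  0.84  0.31]
held 5613 top-tcp 0.0188 top ctr off [-0.0014  0.0019] ext [[-0.0154, -0.013, 0.0018], [0.0127, 0.0161, 0.019]]
```

Request:
{"method": "drive_tool", "body": {
  "plan": [
    [[0.01,0.11,-0.3,0,0,0],[0.01,0.11,-0.6,0,0,0],[0.01,0.11,-0.7,0,0,0],[0.01,0.11,-0.7,0,0,0]]
  ]
}}

```text
time: 53.45
tcp_pos: [0.526, 0.0565, 0.0496]
tool_rot: [0.0, 0.707, 0.707, 0.0]
force: [0.4, 0.7, -1.2]
opening: 0.0291
grip_force: 59.7
```

Run:
```python
from h import *
held()
```

```text
t 53.50 tcp [0.5264 0.0568 0.05  ] rel [  1.7 -35.7] closing dir deg 0.02 open 0.0296 F [ 0.5 -0.4 -0.8] q [-0.74  0.58  0.74  2.07 -0.59  0.71  0.38]
held 5968 top-tcp 0.0197 top ctr off [-0.0006  0.0011] ext [[-0.0146, -0.0144, -0.0195], [0.023, 0.0236, 0.0199]]
```

Request:
{"method": "drive_tool", "body": {
  "plan": [
    [[-0.015,-0.01,-0.06,0,0,0],[-0.015,-0.01,-0.12,0,0,0],[-0.015,-0.01,-0.12,0,0,0]]
  ]
}}

```text
time: 53.88
tcp_pos: [0.5237, 0.0569, 0.0366]
tool_rot: [-0.0, 0.706, 0.708, -0.0]
force: [-0.7, -0.7, -0.3]
opening: 0.0292
grip_force: 59.7
```

Request:
{"method": "drive_tool", "body": {
  "plan": [
    [[0,0,0,0,0,0],[0,0,0,0,0,0],[0,0,0,0,0,0]]
  ],
  "hand": 45
}}

```text
time: 54.25
tcp_pos: [0.5241, 0.0569, 0.037]
tool_rot: [0.0, 0.706, 0.708, 0.0]
force: [-0.2, 0.1, 0.0]
opening: 0.0383
grip_force: 0.0
```

Request:
{"method": "drive_tool", "body": {
  "plan": [
    [[0,0,0.5,0,0,0],[0,-0.4,1,0,0,0],[0,-1,1,0,0,0],[0,-1,1,0,0,0]]
  ]
}}

```text
time: 54.75
tcp_pos: [0.5238, -0.0487, 0.1384]
tool_rot: [0.001, 0.71, 0.704, 0.001]
force: [-0.0, 0.5, -0.4]
opening: 0.0383
grip_force: 0.0
```

Run:
```python
from h import *
st();c=tub();save(c,'w7.png')
t=read_camera('top');P=cloud(t);m,_=stones(t,.012,.04);print(blobs(m&(P[...,1]<-.2)&(P[...,0]<.61),P,20))
```

```text
t 54.75 tcp [ 0.5238 -0.0487  0.1384] rel [  -0.9 -141.2] closing dir deg -0.42 open 0.0383 F [-0.   0.5 -0.4] q [-0.66  0.44  0.88  2.02 -0.44  0.87  0.45]
top z max 0.0388
0.034 [256.6   2.7] 151 rel mm [-35.6  -5.8] 0.038
0.034 [321.7   4.1] 262 rel mm [ 0.3 -6.7] 0.0385
0.034 [391.   3.] 156 rel mm [38.6 -6.4] 0.038
0.034 [319.8  61. ] 972 rel mm [ -1.  -35.8] 0.0385
0.034 [387.3  60.4] 984 rel mm [ 37.7 -35.7] 0.0385
0.034 [255.5  63.6] 976 rel mm [-37.8 -37. ] 0.0384
[]
```

Request:
{"method": "drive_tool", "body": {
  "plan": [
    [[-0.2,-0.2,0,0,0,0],[-0.4,-0.45,0,0,0,0],[-0.4,-0.45,0,0,0,0],[-0.4,-0.45,0,0,0,0]]
  ],
  "hand": 70
}}

```text
time: 55.35
tcp_pos: [0.4845, -0.0864, 0.1366]
tool_rot: [-0.0, 0.705, 0.709, 0.0]
force: [0.5, 1.0, 0.1]
opening: 0.0599
grip_force: 0.0
```

Run:
```python
from h import *
st()
c=read_camera('top');P=cloud(c);save(c,'t3.png')
for n in('wrist',):
    c=read_camera(n);P=cloud(c);q=P[(P[...,2]>.09)&(P[...,2]<.103)&(c['z_map']>0)&(np.hypot(P[...,0]-.484,P[...,1]+.093)<.02)]
    print(len(q),cv2.minEnclosingCircle((q[:,:2]*1000).astype(np.float32)) if len(q) else '')
```

```text
t 55.35 tcp [ 0.4845 -0.0864  0.1366] rel [ -40.2 -178.9] closing dir deg 0.26 open 0.0599 F [0.5 1.  0.1] q [-0.62  0.39  0.9   2.09 -0.41  0.84  0.53]
1693 ((484.5415954589844, -93.79849243164062), 11.957385063171387)
```

Request:
{"method": "drive_tool", "body": {
  "plan": [
    [[0,-0.07,-0.2,0,0,0],[0,-0.07,-0.5,0,0,0],[0,-0.07,-0.82,0,0,0],[0,-0.07,-0.82,0,0,0],[0,-0.07,-0.82,0,0,0]]
  ]
}}

```text
time: 56.08
tcp_pos: [0.4849, -0.0951, 0.0556]
tool_rot: [0.001, 0.706, 0.708, 0.0]
force: [-0.0, 0.1, 0.1]
opening: 0.0598
grip_force: 0.0
```

Request:
{"method": "drive_tool", "body": {
  "plan": [
    [[0,0,0,0,0,0],[0,0,0,0,0,0],[0,0,0,0,0,0],[0,0,0,0,0,0],[0,0,0,0,0,0]]
  ],
  "hand": 0
}}

```text
time: 56.7
tcp_pos: [0.4848, -0.095, 0.0559]
tool_rot: [0.0, 0.706, 0.708, 0.001]
force: [-0.3, 0.1, 5.3]
opening: 0.0225
grip_force: 58.5
```

Request:
{"method": "drive_tool", "body": {
  "plan": [
    [[0,0,0.2,0,0,0],[0,0,0.6,0,0,0],[0,0,1,0,0,0],[0,0,1,0,0,0]]
  ]
}}

```text
time: 57.2
tcp_pos: [0.4857, -0.0954, 0.1572]
tool_rot: [0.002, 0.706, 0.708, 0.002]
force: [-0.1, 0.3, -2.8]
opening: 0.0229
grip_force: 59.7
```

Run:
```python
from h import *
st();c=read_camera('wrist');save(c,'w8.png')
```

```text
t 57.20 tcp [ 0.4857 -0.0954  0.1572] rel [ -39.  -187.9] closing dir deg 0.13 open 0.0229 F [-0.1  0.3 -2.8] q [-0.64  0.36  0.93  2.07 -0.38  0.88  0.52]
```

View pics/w8.png

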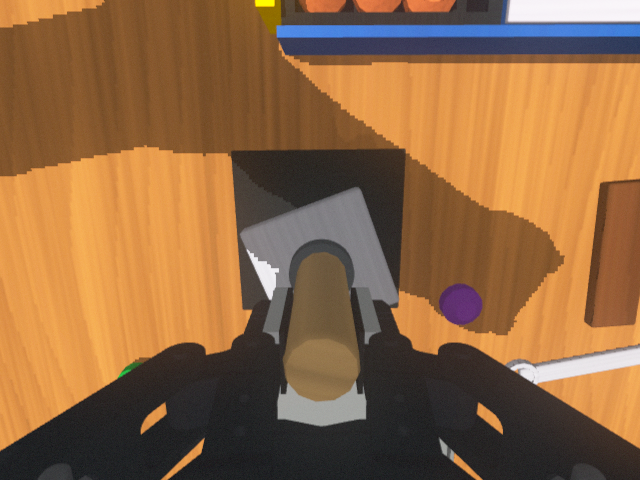

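The tamper is held upright, clear of its mat, with its foot at pixel (320,250). I'll carry it to the tub centre and press.

Request:
{"method": "drive_tool", "body": {
  "plan": [
    [[0.2,0.4,0,0,0,0],[0.39,0.95,0,0,0,0],[0.39,0.95,0,0,0,0]]
  ]
}}

```text
time: 57.62
tcp_pos: [0.5231, 0.0057, 0.1526]
tool_rot: [-0.002, 0.703, 0.711, -0.001]
force: [-0.9, -0.3, -3.1]
opening: 0.023
grip_force: 59.5
```

Request:
{"method": "drive_tool", "body": {
  "plan": [
    [[0,0.4,0,0,0,0],[0,0.92,0,0,0,0],[0,0.92,0,0,0,0],[0,0.92,-0.3,0,0,0],[0,0.92,-0.45,0,0,0],[0,0.92,-0.5,0,0,0],[0,0.92,-0.5,0,0,0]]
  ]
}}

```text
time: 58.5
tcp_pos: [0.523, 0.0912, 0.1048]
tool_rot: [0.0, 0.707, 0.707, -0.0]
force: [0.8, -0.9, -2.6]
opening: 0.0225
grip_force: 59.4
```

Run:
```python
from h import *
st()
```

```text
t 58.50 tcp [0.523  0.0912 0.1048] rel [-1.7 -1.3] closing dir deg 0.06 open 0.0225 F [ 0.8 -0.9 -2.6] q [-0.88  0.5   0.83  2.03 -0.51  0.82  0.25]
```

Request:
{"method": "drive_tool", "body": {
  "plan": [
    [[0,0,-0.08,0,0,0],[0,0,-0.13,0,0,0],[0,0,-0.15,0,0,0],[0,0,-0.17,0,0,0],[0,0,-0.17,0,0,0]]
  ]
}}

```text
time: 59.12
tcp_pos: [0.5236, 0.092, 0.0908]
tool_rot: [-0.001, 0.707, 0.708, 0.001]
force: [-7.6, -0.3, 24.8]
opening: 0.0227
grip_force: 62.4
```

Request:
{"method": "drive_tool", "body": {
  "plan": [
    [[0,0,0,0,0,0],[0,0,0,0,0,0],[0,0,0,0,0,0],[0,0,0.2,0,0,0],[0,0,0.6,0,0,0],[0,0,0.7,0,0,0]]
  ]
}}

```text
time: 59.88
tcp_pos: [0.5247, 0.0919, 0.1603]
tool_rot: [0.001, 0.706, 0.708, 0.002]
force: [0.6, -0.4, -2.8]
opening: 0.0225
grip_force: 59.7
```

Request:
{"method": "drive_tool", "body": {
  "plan": [
    [[0,-0.3,0,0,0,0],[-0.1,-0.9,0,0,0,0],[-0.1,-1,0,0,0,0],[-0.1,-1,0,0,0,0]]
  ]
}}

```text
time: 60.38
tcp_pos: [0.5126, -0.0087, 0.1576]
tool_rot: [-0.0, 0.707, 0.707, -0.0]
force: [0.6, 1.1, -3.2]
opening: 0.0226
grip_force: 59.7
```

Run:
```python
from h import *
st();tub()
```

```text
t 60.38 tcp [ 0.5126 -0.0087  0.1576] rel [ -12.1 -101.2] closing dir deg -0.01 open 0.0226 F [ 0.6  1.1 -3.2] q [-0.78  0.4   0.92  2.03 -0.4   0.9   0.35]
top z max 0.0389
0.034 [293.6   9.9] 634 rel mm [-28.9  35.4] 0.0386
0.034 [347.2   9.6] 630 rel mm [ 3.1 35.5] 0.0384
0.034 [402.6  10.9] 705 rel mm [36.2 34.8] 0.0385
0.034 [284.   70.1] 821 rel mm [-35.6   2. ] 0.0384
0.034 [403.5  71. ] 812 rel mm [38.8  1.5] 0.0384
0.034 [342.   73.6] 763 rel mm [0.5 0. ] 0.0385
0.034 [334.1 133.9] 729 rel mm [ -4.1 -36.4] 0.0385
0.034 [281.8 133.9] 722 rel mm [-38.  -36.4] 0.0384
0.034 [382.7 137.2] 730 rel mm [ 27.5 -38.4] 0.0384
```

Request:
{"method": "drive_tool", "body": {
  "plan": [
    [[-0.1,-0.3,0,0,0,0],[-0.28,-0.93,0,0,0,0],[-0.28,-0.93,0,0,0,0],[-0.28,-0.93,-0.3,0,0,0],[-0.28,-0.93,-0.7,0,0,0],[-0.28,-0.93,-0.85,0,0,0],[-0.28,-0.93,-0.85,0,0,0]]
  ]
}}

```text
time: 61.3
tcp_pos: [0.4849, -0.1002, 0.0723]
tool_rot: [-0.001, 0.706, 0.708, -0.001]
force: [0.9, 0.0, -2.3]
opening: 0.0226
grip_force: 59.5
```

Run:
```python
from h import *
st()
```

```text
t 61.30 tcp [ 0.4849 -0.1002  0.0723] rel [ -39.8 -192.7] closing dir deg 0.2 open 0.0226 F [ 0.9  0.  -2.3] q [-0.5   0.5   0.8   2.13 -0.55  0.72  0.67]
```

Request:
{"method": "drive_tool", "body": {
  "plan": [
    [[0,0,-0.06,0,0,0],[0,0,-0.12,0,0,0],[0,0,-0.15,0,0,0],[0,0,-0.162,0,0,0],[0,0,-0.162,0,0,0]]
  ]
}}

```text
time: 61.92
tcp_pos: [0.485, -0.1012, 0.0568]
tool_rot: [0.0, 0.706, 0.708, 0.0]
force: [-0.5, -0.4, -3.2]
opening: 0.0228
grip_force: 59.6
```

Run:
```python
from h import *
st()
```

```text
t 61.92 tcp [ 0.485  -0.1012  0.0568] rel [ -39.7 -193.7] closing dir deg 0.11 open 0.0228 F [-0.5 -0.4 -3.2] q [-0.47  0.53  0.77  2.14 -0.58  0.69  0.69]
```

Request:
{"method": "drive_tool", "body": {
  "plan": [
    [[0,0,-0.01,0,0,0],[0,0,-0.02,0,0,0],[0,0,-0.02,0,0,0]]
  ]
}}

```text
time: 62.3
tcp_pos: [0.4852, -0.1012, 0.0559]
tool_rot: [-0.0, 0.706, 0.708, 0.001]
force: [-4.1, 1.0, 11.1]
opening: 0.0229
grip_force: 61.4
```

Request:
{"method": "drive_tool", "body": {
  "plan": [
    [[0,0,0,0,0,0],[0,0,0,0,0,0],[0,0,0,0,0,0],[0,0,0.2,0,0,0],[0,0,0.6,0,0,0],[0,0,1,0,0,0],[0,0,1,0,0,0]]
  ],
  "hand": 80
}}

```text
time: 63.18
tcp_pos: [0.487, -0.1016, 0.1571]
tool_rot: [0.002, 0.706, 0.708, 0.002]
force: [-0.0, 0.1, -0.4]
opening: 0.0685
grip_force: 0.0
```

Request:
{"method": "drive_tool", "body": {
  "plan": [
    [[0.3,0.5,0.3,0,0,0],[0.5,1,0.3,0,0,0],[0.5,1,0.3,0,0,0]]
  ]
}}

```text
time: 63.55
tcp_pos: [0.5362, 0.0044, 0.1834]
tool_rot: [-0.001, 0.703, 0.711, -0.0]
force: [-0.3, 0.5, -0.1]
opening: 0.0685
grip_force: 0.0
```

Run:
```python
from h import *
st();c=read_camera('wrist');save(c,'w9.png');P=cloud(c)
q=P[(P[...,2]>.09)&(P[...,2]<.103)&(np.hypot(P[...,0]-.484,P[...,1]+.1)<.03)]
print(len(q),cv2.minEnclosingCircle((q[:,:2]*1000).astype(np.float32)) if len(q) else '',q[:,2].max() if len(q) else '')
q=P[(P[...,2]>.009)&(P[...,2]<.02)&(np.hypot(P[...,0]-.484,P[...,1]+.1)<.05)]
print(len(q),np.percentile(q[:,2],[5,50,95]) if len(q) else '')
tub()
t=read_camera('top');P=cloud(t);hsv=cv2.cvtColor(t['color'],cv2.COLOR_RGB2HSV)
k=(P[...,2]>.1)&(P[...,2]<.13)&((hsv[...,0]<8)|(hsv[...,0]>172))&(hsv[...,1]>150)&(np.hypot(P[...,0]-.624,P[...,1]-.208)<.06)
print('knob',P[k].mean(0),k.sum())
```

```text
t 63.55 tcp [0.5362 0.0044 0.1834] rel [ 11.5 -88.1] closing dir deg 0.66 open 0.0685 F [-0.3  0.5 -0.1] q [-0.8   0.41  0.93  1.95 -0.39  0.97  0.33]
942 ((485.4227294921875, -99.89244079589844), 12.179211616516113) 0.0996778427254719
2941 [0.01075483 0.01223296 0.01798776]
top z max 0.0389
0.034 [265.  32.] 728 rel mm [-28.8  38.2] 0.0385
0.034 [312.9  31.8] 727 rel mm [ 3.1 38.5] 0.0385
0.034 [362.8  34.6] 730 rel mm [36.4 37. ] 0.0385
0.034 [257.   89.4] 645 rel mm [-35.5   2.2] 0.0385
0.034 [364.8  90.7] 638 rel mm [39.1  1.9] 0.0385
0.034 [309.5  93.2] 614 rel mm [0.8 0.1] 0.0384
0.034 [256.  146.9] 569 rel mm [-37.7 -36.5] 0.0382
0.034 [303.3 146.9] 560 rel mm [ -3.7 -36.2] 0.0385
0.034 [347.1 150. ] 552 rel mm [ 27.9 -38.2] 0.0384
knob [0.58189433 0.21837539 0.1168837 ] 35
```

Request:
{"method": "drive_tool", "body": {
  "plan": [
    [[0.2,0.5,0,0,0,0],[0.49,1,0,0,0,0],[0.49,1,0,0,0,0]]
  ],
  "hand": 55
}}

```text
time: 64.08
tcp_pos: [0.585, 0.1024, 0.1835]
tool_rot: [-0.0, 0.704, 0.71, -0.0]
force: [-0.1, -0.1, -0.3]
opening: 0.0466
grip_force: 0.0
```

Request:
{"method": "drive_tool", "body": {
  "plan": [
    [[0,0.5,0,0,0,0],[0,1,0,0,0,0],[0,1,0,0,0,0],[0,1,0,0,0,0]]
  ]
}}

```text
time: 64.58
tcp_pos: [0.5838, 0.1961, 0.1845]
tool_rot: [0.0, 0.707, 0.707, -0.001]
force: [0.2, -0.4, 0.2]
opening: 0.047
grip_force: 0.0
```

```bash
cat >> h.py <<'E'
def knob():
    c=read_camera('wrist');P=cloud(c);hsv=cv2.cvtColor(c['color'],cv2.COLOR_RGB2HSV)
    k=(P[...,2]>.116)&(P[...,2]<.126)&((hsv[...,0]<8)|(hsv[...,0]>172))&(hsv[...,1]>140)&(np.hypot(P[...,0]-.624,P[...,1]-.208)<.06)
    q=P[k]
    if len(q)>20:print('knob',cv2.minEnclosingCircle((q[:,:2]*1000).astype(np.float32)),q[:,2].max())
    w=(P[...,2]>.07)&(P[...,2]<.082)&(np.hypot(P[...,0]-.624,P[...,1]-.208)<.056);q=P[w]
    if len(q)>100:print('wheel',cv2.minEnclosingCircle((q[:,:2]*1000).astype(np.float32)),q[:,2].max())
    l=(P[...,2]>.05)&(P[...,2]<.061)&(hsv[...,1]<60)&(hsv[...,2]>90)&(abs(P[...,1]-.0925)<.055)&(P[...,0]>.44)
    q=P[l]
    if len(q)>100:print('lid x min',np.percentile(q[:,0],[.5,2]).round(4),'-> lid',(.5247+.065-np.percentile(q[:,0],1)).round(4))
    return c
E
python3 - <<'E'
from h import *
st();save(knob(),'w10.png')
E
```

```text
t 64.58 tcp [0.5838 0.1961 0.1845] rel [ 59.1 103.6] closing dir deg -0.06 open 0.0470 F [ 0.2 -0.4  0.2] q [-1.01  0.54  0.88  1.77 -0.47  1.06  0.04]
knob ((586.4082641601562, 220.04380798339844), 7.980027198791504) 0.12117517956793822
wheel ((624.69287109375, 208.2567138671875), 49.98757553100586) 0.0819942303077401
lid x min [0.5894 0.5903] -> lid 0.0
```

View pics/w10.png

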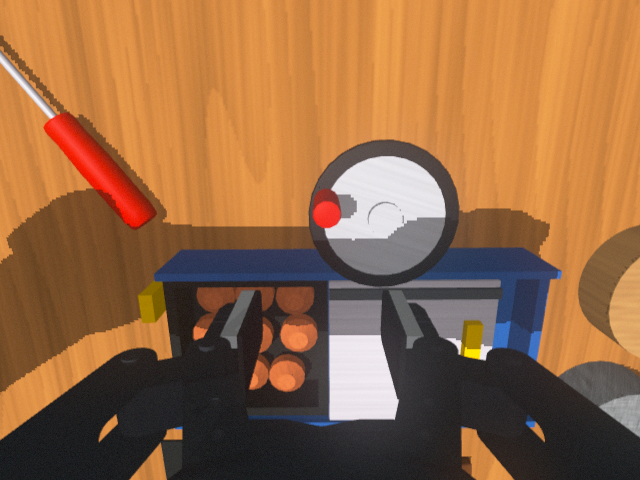

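Request:
{"method": "drive_tool", "body": {
  "plan": [
    [[0.02,0.24,0,0,0,0],[0.02,0.24,0,0,0,0],[0.02,0.24,-0.2,0,0,0],[0.02,0.24,-0.45,0,0,0],[0.02,0.24,-0.45,0,0,0]]
  ]
}}

```text
time: 65.25
tcp_pos: [0.5841, 0.2218, 0.1369]
tool_rot: [-0.001, 0.707, 0.707, -0.003]
force: [-0.1, 1.2, 0.9]
opening: 0.0469
grip_force: 0.0
```

Run:
```python
from h import *
st();knob()
```

```text
t 65.25 tcp [0.5841 0.2218 0.1369] rel [ 59.4 129.3] closing dir deg 0.06 open 0.0469 F [-0.1  1.2  0.9] q [-1.    0.61  0.83  1.78 -0.52  0.99  0.04]
knob ((586.2382202148438, 220.2833251953125), 8.008581161499023) 0.12096151918690552
wheel ((624.656494140625, 208.25660705566406), 50.06439971923828) 0.08199600854184301
lid x min [0.5894 0.5901] -> lid 0.0002
```

Request:
{"method": "drive_tool", "body": {
  "plan": [
    [[0.02,-0.02,-0.2,0,0,0],[0.02,-0.02,-0.4,0,0,0],[0.02,-0.02,-0.48,0,0,0],[0.02,-0.02,-0.48,0,0,0]]
  ]
}}

```text
time: 65.8
tcp_pos: [0.5876, 0.2207, 0.0908]
tool_rot: [-0.0, 0.706, 0.708, -0.001]
force: [-0.3, -0.1, -0.4]
opening: 0.0469
grip_force: 0.0
```

Request:
{"method": "drive_tool", "body": {
  "plan": [
    [[0,0,0,0,0,0],[0,0,0,0,0,0],[0,0,0,0,0,0],[0,0,0,0,0,0]]
  ],
  "hand": 0
}}

```text
time: 66.3
tcp_pos: [0.5874, 0.2216, 0.0925]
tool_rot: [-0.001, 0.706, 0.708, 0.0]
force: [-4.5, 0.7, 6.2]
opening: 0.0137
grip_force: 58.7
```

```bash
cat >> h.py <<'E'
A=np.array([.6246,.2083])
def crank(step=-30,n=10,start=None):
    p=sensors.observe()['tcp_pos'][:2]-A;a=np.degrees(np.arctan2(p[1],p[0]));print('r %.4f ang %.1f'%(np.hypot(*p),a))
    a=a if start is None else start
    r=.0402;th=np.radians(a+step*np.arange(n+1));o=r*np.c_[np.cos(th),np.sin(th)]
    print([[*((x-o[0])*10).round(3).tolist(),0,0,0,0] for x in o[1:]])
E
python3 - <<'E'
from h import *
st();crank()
E
```

```text
t 66.30 tcp [0.5874 0.2216 0.0925] rel [ 62.7 129.1] closing dir deg 0.15 open 0.0137 F [-4.5  0.7  6.2] q [-0.97  0.66  0.79  1.81 -0.58  0.92  0.08]
r 0.0395 ang 160.3
[[0.118, 0.171, 0, 0, 0, 0], [0.306, 0.26, 0, 0, 0, 0], [0.514, 0.243, 0, 0, 0, 0], [0.685, 0.125, 0, 0, 0, 0], [0.774, -0.063, 0, 0, 0, 0], [0.757, -0.27, 0, 0, 0, 0], [0.639, -0.442, 0, 0, 0, 0], [0.451, -0.531, 0, 0, 0, 0], [0.243, -0.514, 0, 0, 0, 0], [0.072, -0.395, 0, 0, 0, 0]]
```

Request:
{"method": "drive_tool", "body": {
  "plan": [
    [[0.118,0.171,0,0,0,0],[0.306,0.26,0,0,0,0],[0.514,0.243,0,0,0,0],[0.685,0.125,0,0,0,0],[0.774,-0.063,0,0,0,0]]
  ]
}}

```text
time: 66.92
tcp_pos: [0.6646, 0.214, 0.0924]
tool_rot: [-0.001, 0.706, 0.708, -0.001]
force: [-11.9, -1.0, 11.2]
opening: 0.0143
grip_force: 59.7
```

Run:
```python
from h import *
st();crank()
```

```text
t 66.92 tcp [0.6646 0.214  0.0924] rel [139.9 121.5] closing dir deg 0.16 open 0.0143 F [-11.9  -1.   11.2] q [-0.85  0.76  0.76  1.63 -0.6   1.01  0.11]
r 0.0404 ang 8.1
[[-0.025, -0.207, 0, 0, 0, 0], [-0.15, -0.373, 0, 0, 0, 0], [-0.341, -0.455, 0, 0, 0, 0], [-0.548, -0.43, 0, 0, 0, 0], [-0.714, -0.305, 0, 0, 0, 0], [-0.796, -0.114, 0, 0, 0, 0], [-0.771, 0.093, 0, 0, 0, 0], [-0.646, 0.259, 0, 0, 0, 0], [-0.455, 0.341, 0, 0, 0, 0], [-0.248, 0.316, 0, 0, 0, 0]]
```

Request:
{"method": "drive_tool", "body": {
  "plan": [
    [[-0.025,-0.207,0,0,0,0],[-0.15,-0.373,0,0,0,0],[-0.341,-0.455,0,0,0,0],[-0.548,-0.43,0,0,0,0],[-0.714,-0.305,0,0,0,0],[-0.796,-0.114,0,0,0,0],[-0.771,0.093,0,0,0,0],[-0.646,0.259,0,0,0,0],[-0.455,0.341,0,0,0,0],[-0.248,0.316,0,0,0,0]]
  ]
}}

```text
time: 68.18
tcp_pos: [0.6413, 0.2444, 0.0924]
tool_rot: [0.001, 0.706, 0.708, -0.002]
force: [-6.4, -9.7, 9.1]
opening: 0.0139
grip_force: 60.0
```

Run:
```python
from h import *
st();knob();crank()
```

```text
t 68.17 tcp [0.6413 0.2444 0.0924] rel [116.6 151.9] closing dir deg 0.17 open 0.0139 F [-6.4 -9.7  9.1] q [-0.92  0.74  0.77  1.66 -0.59  0.99  0.06]
knob ((640.821533203125, 244.7718505859375), 8.117226600646973) 0.12191832338545008
wheel ((624.3798217773438, 213.5838623046875), 48.685909271240234) 0.08198058109278909
r 0.0395 ang 60.2
[[0.148, -0.147, 0, 0, 0, 0], [0.202, -0.347, 0, 0, 0, 0], [0.149, -0.549, 0, 0, 0, 0], [0.003, -0.696, 0, 0, 0, 0], [-0.198, -0.751, 0, 0, 0, 0], [-0.399, -0.698, 0, 0, 0, 0], [-0.547, -0.551, 0, 0, 0, 0], [-0.602, -0.351, 0, 0, 0, 0], [-0.549, -0.149, 0, 0, 0, 0], [-0.402, -0.002, 0, 0, 0, 0]]
```

Request:
{"method": "drive_tool", "body": {
  "plan": [
    [[0.148,-0.147,0,0,0,0],[0.202,-0.347,0,0,0,0],[0.149,-0.549,0,0,0,0],[0.003,-0.696,0,0,0,0],[-0.198,-0.751,0,0,0,0],[-0.399,-0.698,0,0,0,0],[-0.547,-0.551,0,0,0,0],[-0.602,-0.351,0,0,0,0],[-0.549,-0.149,0,0,0,0],[-0.402,-0.002,0,0,0,0]]
  ]
}}

```text
time: 69.47
tcp_pos: [0.6041, 0.2423, 0.0925]
tool_rot: [0.005, 0.707, 0.707, 0.0]
force: [6.6, -12.7, 0.2]
opening: 0.0144
grip_force: 60.1
```

Run:
```python
from h import *
st();knob();crank()
```

```text
t 69.47 tcp [0.6041 0.2423 0.0925] rel [ 79.4 149.8] closing dir deg 0.04 open 0.0144 F [  6.6 -12.7   0.2] q [-0.98  0.69  0.78  1.76 -0.58  0.94  0.05]
knob ((604.20166015625, 242.49436950683594), 8.547032356262207) 0.12174034925992679
wheel ((624.6466674804688, 208.9065704345703), 49.50617980957031) 0.0819865720081419
r 0.0395 ang 117.6
[[0.203, 0.046, 0, 0, 0, 0], [0.402, -0.017, 0, 0, 0, 0], [0.543, -0.17, 0, 0, 0, 0], [0.588, -0.373, 0, 0, 0, 0], [0.526, -0.571, 0, 0, 0, 0], [0.373, -0.712, 0, 0, 0, 0], [0.17, -0.758, 0, 0, 0, 0], [-0.029, -0.696, 0, 0, 0, 0], [-0.17, -0.543, 0, 0, 0, 0], [-0.215, -0.34, 0, 0, 0, 0]]
```

Request:
{"method": "drive_tool", "body": {
  "plan": [
    [[0.203,0.046,0,0,0,0],[0.402,-0.017,0,0,0,0],[0.543,-0.17,0,0,0,0],[0.588,-0.373,0,0,0,0],[0.526,-0.571,0,0,0,0],[0.373,-0.712,0,0,0,0],[0.17,-0.758,0,0,0,0],[-0.029,-0.696,0,0,0,0],[-0.17,-0.543,0,0,0,0]]
  ]
}}

```text
time: 70.65
tcp_pos: [0.5871, 0.1928, 0.0927]
tool_rot: [0.003, 0.707, 0.707, 0.005]
force: [17.2, 5.8, -10.6]
opening: 0.0143
grip_force: 59.5
```

Run:
```python
from h import *
st();knob();crank(-15,6)
```

```text
t 70.65 tcp [0.5871 0.1928 0.0927] rel [ 62.4 100.3] closing dir deg 0.04 open 0.0143 F [ 17.2   5.8 -10.6] q [-0.94  0.64  0.79  1.84 -0.58  0.89  0.13]
knob ((587.61669921875, 193.65550231933594), 8.40618896484375) 0.12124298463156549
wheel ((624.787841796875, 207.8316192626953), 50.3012809753418) 0.08199801945924091
lid x min [0.4646 0.4655] -> lid 0.1248
r 0.0403 ang -163.0
[[-0.017, 0.104, 0, 0, 0, 0], [-0.007, 0.208, 0, 0, 0, 0], [0.03, 0.306, 0, 0, 0, 0], [0.091, 0.392, 0, 0, 0, 0], [0.172, 0.458, 0, 0, 0, 0], [0.267, 0.502, 0, 0, 0, 0]]
```

Request:
{"method": "drive_tool", "body": {
  "plan": [
    [[-0.017,0.104,0,0,0,0],[-0.007,0.208,0,0,0,0],[0.015,0.27,0,0,0,0]]
  ]
}}

```text
time: 71.08
tcp_pos: [0.5849, 0.2099, 0.0924]
tool_rot: [0.004, 0.708, 0.707, -0.005]
force: [-5.8, -19.4, 12.4]
opening: 0.0139
grip_force: 61.7
```

Run:
```python
from h import *
st();knob();crank(-10,3)
```

```text
t 71.08 tcp [0.5849 0.2099 0.0924] rel [ 60.2 117.4] closing dir deg -0.09 open 0.0139 F [ -5.8 -19.4  12.4] q [-0.97  0.66  0.79  1.82 -0.57  0.91  0.09]
knob ((584.124267578125, 210.11000061035156), 8.386197090148926) 0.12295022031464659
wheel ((624.7257690429688, 208.35850524902344), 50.03939437866211) 0.08199921678149377
lid x min [0.4612 0.4627] -> lid 0.1279
r 0.0397 ang 177.9
[[0.009, 0.07, 0, 0, 0, 0], [0.029, 0.137, 0, 0, 0, 0], [0.061, 0.199, 0, 0, 0, 0]]
```

Request:
{"method": "drive_tool", "body": {
  "plan": [
    [[0,0,0,0,0,0],[0,0,0,0,0,0],[0,0,0,0,0,0]]
  ]
}}

```text
time: 71.5
tcp_pos: [0.5849, 0.2097, 0.0924]
tool_rot: [0.003, 0.708, 0.706, -0.004]
force: [-3.3, -13.8, 8.4]
opening: 0.0143
grip_force: 61.5
```

Request:
{"method": "drive_tool", "body": {
  "plan": [
    [[0,-0.05,0,0,0,0],[0,-0.08,0,0,0,0],[0,-0.08,0,0,0,0],[0,-0.08,0,0,0,0]]
  ],
  "hand": 55
}}

```text
time: 72.0
tcp_pos: [0.5848, 0.2114, 0.0915]
tool_rot: [-0.0, 0.706, 0.708, 0.0]
force: [-0.1, 0.0, -0.3]
opening: 0.0469
grip_force: 0.0
```

Request:
{"method": "drive_tool", "body": {
  "plan": [
    [[0,0,0.2,0,0,0],[0,0,0.7,0,0,0],[0,0,1,0,0,0],[0,0,1,0,0,0]]
  ]
}}

```text
time: 72.5
tcp_pos: [0.5869, 0.2109, 0.1957]
tool_rot: [0.001, 0.706, 0.708, 0.003]
force: [-0.4, -0.6, 0.0]
opening: 0.0469
grip_force: 0.0
```

Request:
{"method": "drive_tool", "body": {
  "plan": [
    [[-0.4,-0.4,0.2,0,0,0],[-0.8,-0.8,0.4,0,0,0],[-0.8,-0.8,0.4,0,0,0],[-0.8,-0.8,0.4,0,0,0]]
  ]
}}

```text
time: 73.0
tcp_pos: [0.5048, 0.1315, 0.2317]
tool_rot: [-0.0, 0.706, 0.708, 0.0]
force: [0.2, -0.0, 0.7]
opening: 0.0471
grip_force: 0.0
```

Run:
```python
from h import *
st();c=knob();save(c,'w11.png')
t=read_camera('scene');save(t,'s2.png')
```

```text
t 73.00 tcp [0.5048 0.1315 0.2317] rel [-19.9  39. ] closing dir deg 0.17 open 0.0471 F [ 0.2 -0.   0.7] q [-1.14  0.32  1.    1.93 -0.31  1.05  0.  ]
knob ((584.1248779296875, 209.7540283203125), 7.706387042999268) 0.12138218541238756
wheel ((624.5416870117188, 208.16781616210938), 50.1622428894043) 0.08199352786635473
lid x min [0.4621 0.4638] -> lid 0.127
```

View pics/w11.png

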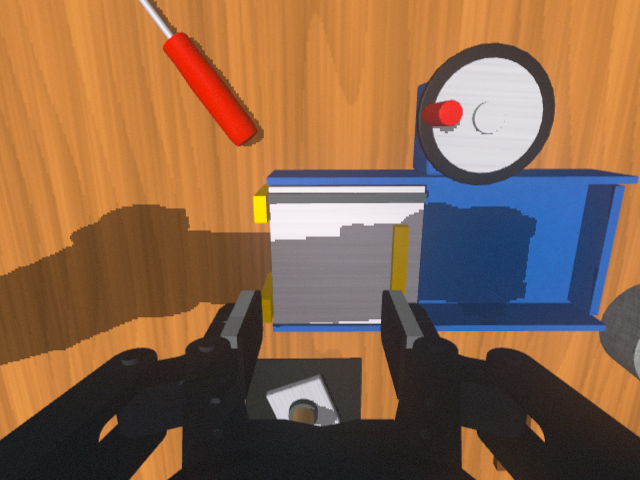

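View pics/s2.png

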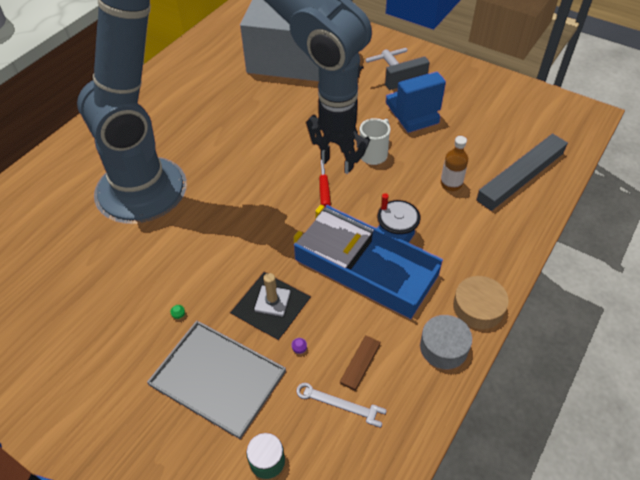

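The lid sits flush against both yellow stops (pixel column 268). The tray is empty, the tamper stands on its mat, and the arm is clear of everything.

```bash
python3 -c "
from h import *
print(robot.close_job())"
```

```text
the job is handed in; nothing more can be done
None
```

I handed the job in at about 73 s of the 210 s allowed, but the hand-in returned no verdict. All nine stones lie level in the tub, pressed with the tamper; the tamper stands upright on its mat, the lid is wound shut against both stops, and the other bench items looked undisturbed in the last picture.

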